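Unfold the wall hook and hang the tube caddy in its notch

TASK

Swing the folding hook on the side of the white bench-top unit fully out to its stop, without forcing it: its bracket is springy and bends if pressed hard. Then hang the tube caddy on it by the window in its handle, so that the handle drops into the notch in the hook's arm (feel for it gently along the arm, as the arm's length is adjustable). Let go and leave the caddy hanging upright and still, with the other things on the bench left where they are.

Things in the scene. Friction and masses are not known exactly. Their poses are not given: they have to be found in the camera images.
- unit: White bench-top unit, 300 x 170 x 245 mm high, fixed; it carries the hook. Origin on the bench straight below the hook's hinge axis; x runs along the side wall with the hook, y points into the unit. The wall's face is 38 mm from the hinge axis on the +y side and spans x -100 to 200 mm. Low things up to 65 mm tall stand near the hook's swing.
- hook (a joint): Swing of the steel hook about its upright hinge: 0 = folded along the wall, arm along the unit's +x; 1.571 = fully out at a hard stop, arm along the unit's -y. Starts at 0 to 0.2. Steady hinge friction of 0.25 N m, so it stays where it is left.
- bracket (a joint): Springy twist of the small bracket that carries the hook's hinge, about the same axis, 16 N m/rad, 0 when unloaded. It adds to the hook's swing: friction alone twists it 0.016; pressing on at the stop twists it more. Beyond 0.06 either way (17 N at 55 mm from the hinge) the hook is being forced.
- hook_hinge (a point): Point on the hook's hinge axis level with the arm's flat top face (225 mm over the bench); turns with the hook, x along the arm to its free end, z up. The arm is a straight bar 14 mm wide and 14 mm deep, clear all round; folded, 31 mm is free between it and the wall. Its telescopic outer part is set to a length not known beforehand, firmly clamped (light loads do not shift it).
- hook_top (a point): Point on the arm's top face 50 mm from the hinge axis, x to the free end. The top face is flat outward from here but for a notch right across it, 12 mm long (along the arm) and 7 mm deep, its middle 67 to 103 mm from the hinge axis. 25 mm beyond the notch's middle a lug 10 mm long rises 10 mm over the top face and ends the arm, which is thus 102 to 138 mm long.
- caddy: Loose tube caddy, 0.25 to 0.5 kg: white block 90 (x) x 56 (y) x 45 mm, grey tube caps up to 58 mm; upright aluminium handle plate in its middle, 70 wide (x), 8 thick (y), top at 164 mm, with a window 46 mm wide below a 52 mm tall handle bar (grip its upper half). Origin: centre of the underside; same from both sides. The arm goes through the window along y. Over 20 N on the hook is forcing.
- hanger (a point): Middle of the underside of the caddy's handle bar (top of the window), 112 mm above the caddy's base; axes as the caddy's. When it hangs in the notch it is 7 mm below the hook_hinge point's height; on the flat top of the arm it is level with it.
- bottle: Bystander: white plastic bottle, 60 mm across, 140 mm tall; origin under its centre.
- beaker: Bystander: glass beaker, 68 mm across, 85 mm tall; origin under its centre.
- wipes: Bystander: cardboard box 110 x 75 x 50 mm; origin under its centre.
- jar: Bystander: amber jar, 56 mm across, 65 mm tall, near the hook; origin under its centre.
- dish: Bystander: clear flat dish, 84 mm across, 16 mm tall, near the hook; origin under its centre.
- driver: Bystander: screwdriver lying along its x axis.
- weight: Bystander: brass weight, 36 mm across, 48 mm tall; origin under its centre.
Things that resemble listed ones, but are neither listed nor needed, are in the scene too. Leave any pink or turquoise look-alike of the caddy alone.

How it is judged:
On the way, in this order (a step that is already met when the one before it is completed fails the run):
1. the hook is swung fully out, at its stop, before the caddy is on it (value of joint hook above 1.5 rad and contact force between caddy and unit below 0.1 N), for 0.2 s.
2. the caddy's handle bar is down in the hook's notch (z of hanger in the frame of hook_hinge between -0.012 and -0.0045 m and x of hanger in the frame of hook_hinge between 0.06 and 0.11 m and y of hanger in the frame of hook_hinge between -0.015 and 0.015 m and value of joint hook above 1.5 rad and angle between caddy's own z axis and vertical below 0.2 rad and contact force between caddy and unit above 1 N), for 0.2 s.
At the end, for the whole second after the job is handed in: The hook is out within about 4 degrees of its stop (joint above 1.50), the caddy hangs from it with the handle bar at least 4.5 mm below the arm's top face (in the notch) and its middle within 15 mm of the arm's middle line, tilted less than 0.2 rad, released and at rest (all of step 2 and value of joint hook below 1.64 rad and linear speed of caddy below 0.02 m/s and angular speed of caddy below 0.2 rad/s); the robot touches nothing.
It fails at once if the hook is forced against its stop (its bracket twisted beyond 0.06 rad) (value of joint bracket above 0.06 rad or value of joint bracket below -0.06 rad).
It fails at once if the caddy is pressed, knocked or dropped on the hook with more than 20 N (contact force between caddy and unit above 20 N).
It fails at once if a bystander is moved more than 30 mm (distance of any of bottle, beaker, wipes, jar, dish, driver, weight from where it was at the start of the episode above 0.03 m).
It also fails if it takes over 72 s, if anything falls off the work surface, if the arm or the gripper's body presses on something with over 40 N, if the wrist force passes 120 N, or if a joint passes its speed limit or range.

ROBOT

A 6-joint arm with a two-finger parallel gripper is mounted at the origin on the work surface. World frame = base frame: x ahead of the robot, y to its left, z up, the work surface at z = 0. Lengths are in m, angles in rad, forces in N, time in s.
With the tool pointing down it reaches from about 0.375 to 0.9 m from the base axis. Payload 3.1 kg.
Tool frame: the origin (TCP) lies where the fingers leave the gripper's body, on its centre line; the fingertips stand manip.tip_reach ahead of it and the grasp point (between the pads) lies 54 mm ahead of it (manip.tip_reach is the distance from the TCP to the fingertips, in m); z points along the fingers, y is the direction in which the jaws open and shut (so a half turn about z gives the same grasp; the last joint's range is limited). The gripper opens to 85 mm and grips with 20 to 120 N. Pads are 22 mm wide; open, the fingers measure 114 mm over their backs; the gripper's body (76 mm by 85 mm) begins 54 mm behind the grasp point. The pads swing forward as they close: fully open they stand 13 mm farther back than shut.
Start: joints at [0.973, 0.527, 1.433, -0, 1.181, -0.178], TCP at [0.255, 0.571, 0.304] pointing down, gripper open.
Joint ranges: [-3.08, 3.08], [-0.75, 2.2], [0.22, 2.44], [-1.43, 4.57], [0, 2.65], [-2.85, 2.85]. Speed limits (rad/s): [2.79, 2.79, 3.14, 3.14, 3.14, 3.14].

INTERFACE

Orientations are given as a unit quaternion [x, y, z, w].
In Python, from station import manip, cams, order gives the robot as it stands. The module is installed in compiled form; this text tells all that it offers.
- The arm moves only by the tool drive_tool, never from a script. Its arguments are lists of equal length, an entry for each row: "linear": the shift along the tool's x, y, z in mm, a list of three; "rot": the turn, a rotation vector about the tool's x, y, z in degrees, a list of three; "hand": the finger opening in mm, from 0 to 85.4. A call has 1 to 20 rows; each row shifts and turns the pose as measured when the row begins, along the tool's axes as they then stand; what a row does not reach is not made up. A row lasts 1/12 s, in which the tool goes at most 41.7 mm and 7.16 degrees, less where a joint would pass 70% of its speed; a pose out of reach is approached as far as the arm can. A call with a gripper value outside its range is refused whole. The fingers move at their own pace and stop on an object; "force" is the grip in N (left out, the last holds). Time passes only in rows, so rows that do not move let the fingers close. It gives the time, the measured TCP pose, the force and the opening at its end, in the units of the state.
- manip.sense(): the state, without advancing time (a new reading comes with each control period).
- cams.snapshot(name): name is "scene" or "top" or "wrist"; returns the picture (400x640x3 uint8, red, green, blue); there is no depth.
- cams.camera_model(name): a dict with "vfov" (degrees; the focal length in pixels is half the picture's height over the tangent of half this angle, whatever the lens; pixels are square), "cx", "cy" (the principal point, pixels), "k1" (the pictures are not rectified: a ray, as slopes to the right and down, at radius r is drawn at 1 + k1 r^2 times it, then the intrinsics apply), "rvec" (rotation vector, rad) and "tvec" (3), from world to camera coordinates, as OpenCV has them. Camera axes: x right, y down, z forward; pixel columns grow to the right and rows downward; lengths in m; the calibration is good to about 2 mm. A picture is of the moment at which its call begins: read the wrist's pose just before it. camera_model takes no time and is no camera call; for the wrist camera it gives the pose at the moment of the call.
- order.sign_off(): hands the job in, once; it reports no verdict.
Trained networks look in the newest picture that a camera, given by its name, has taken for a name from the list of things; names that differ only in an ending like _2 or _b are one class to them, and where a whole thing is asked for, a point or a joint stands for the part that bears it (a point fixed in the world has none). Each returns a list of dicts, best first, with "score" (0 to 1); they miss things now and then, are a little off and sometimes report something else, mostly with a low value. They report only what shows in the picture. A call takes as long as a camera call. They do not tell look-alikes from the thing itself.
- cams.regions_of(label, camera): "pixels" (400x640 bool, what is visible of it) and "rect" ([left, top, right, bottom] in pixels, round what is visible of it).
- cams.spot_point(label, camera): "at" ([column, row] in pixels: a listed point, or the origin of a listed thing).
The state is a dict: "t": time; "q": joint angles; "qd": joint speeds; "tau": joint torques, N m; "tcp_pos": TCP position; "tool_rot": TCP orientation; "force": force on the tool from outside, world axes, zero at the start; "ft_torque": the same for the moment, N m; "finger_gap": opening from 0.0 (shut) to 1.0 (fully open).
Only numpy, scipy, OpenCV 4.12 (cv2) and the standard library are available. Lean on these libraries where they do the work, as an engineer would, in place of code of your own. Each camera call takes 0.05 s, during which the arm holds its last target. There are 200 camera calls.

## Working session

There is one attempt and no reset: what is moved stays moved. The work goes in short steps, Python scripts to look and compute and a tool call to move; the robot and the scene stay as the last step left them, time stands still between calls to the robot, and variables do not carry over. Pictures are saved under pics/ and viewed, about 8 in all and at most 12, crops included, and the job is handed in when it is done.

Besides the shell and the picture viewer there is one more tool, called after "Call:" by a JSON object that holds its "api" and its "payload", one argument or row to a line. drive_tool: Moves the arm, as the interface text tells. Its arguments: {"type":"object","properties":{"linear":{"type":"array","items":{"type":"array","items":{"type":"number"}}},"rot":{"type":"array","items":{"type":"array","items":{"type":"number"}}},"hand":{"type":"array","items":{"type":"number"}},"force":{"type":"number"}},"required":["linear","rot","hand"]}

```bash
mkdir -p pics; cat > h.py <<'E'
import numpy as np, cv2
from scipy.spatial.transform import Rotation as R
from station import manip, cams, order
def cam(n):
    m=cams.camera_model(n); f=200/np.tan(np.radians(m['vfov'])/2)
    return m,f,R.from_rotvec(np.array(m['rvec']).ravel()).as_matrix(),np.array(m['tvec']).ravel()
def ray(n,px,c=None):
    m,f,Rm,t=c or cam(n)
    d=np.array([(px[0]-m['cx'])/f,(px[1]-m['cy'])/f]); u=d.copy()
    for _ in range(30): u=d/(1+m['k1']*(u@u))
    return -Rm.T@t, Rm.T@np.array([u[0],u[1],1.])
def atz(n,px,z,c=None):
    o,d=ray(n,px,c); return o+d*(z-o[2])/d[2]
def tri(obs):
    A=np.zeros((3,3));b=np.zeros(3)
    for n,px in obs:
        o,d=ray(n,px);d/=np.linalg.norm(d);P=np.eye(3)-np.outer(d,d);A+=P;b+=P@o
    p=np.linalg.solve(A,b); return p
def proj(n,p,c=None):
    m,f,Rm,t=c or cam(n); q=Rm@np.asarray(p)+t; u=q[:2]/q[2]; u=u*(1+m['k1']*(u@u)); return u*f+[m['cx'],m['cy']]
def snap(n,fn=None):
    im=cams.snapshot(n)
    if fn: cv2.imwrite('pics/'+fn,im[:,:,::-1])
    return im
E
python3 - <<'E'
from h import *
np.set_printoptions(precision=3,suppress=True)
ims=[snap(n) for n in('scene','top')]
cv2.imwrite('pics/a.png',np.vstack(ims)[:,:,::-1][:, :]) 
cv2.imwrite('pics/a.png',cv2.resize(np.vstack(ims)[:,:,::-1],(480,600)))
for n,i in zip(('scene','top'),ims): cv2.imwrite(f'pics/{n}0.png',i[:,:,::-1])
for n in('scene','top'):
    print(n,'cam at',ray(n,(320,200))[0])
    for l in('unit','hook_hinge','hook_top','hanger','caddy','jar','dish','bottle','beaker','wipes','driver','weight'):
        print(l,[(round(d['score'],2),np.round(d['at']).tolist()) for d in cams.spot_point(l,n)[:4]])
print(manip.sense(),manip.tip_reach)
E
```

```text
scene cam at [ 1.407 -0.023  0.769]
unit []
hook_hinge [(0.68, [366.0, 243.0])]
hook_top [(0.82, [439.0, 163.0]), (0.34, [363.0, 243.0])]
hanger [(0.86, [257.0, 221.0]), (0.74, [184.0, 198.0]), (0.57, [438.0, 145.0]), (0.55, [288.0, 266.0])]
caddy [(0.86, [188.0, 235.0]), (0.71, [290.0, 298.0]), (0.57, [263.0, 259.0]), (0.42, [356.0, 303.0])]
jar [(0.57, [363.0, 240.0])]
dish [(0.94, [379.0, 215.0])]
bottle [(0.8, [234.0, 214.0]), (0.48, [381.0, 216.0]), (0.46, [357.0, 303.0])]
beaker [(0.7, [296.0, 210.0]), (0.68, [438.0, 147.0]), (0.25, [234.0, 211.0])]
wipes [(0.9, [199.0, 278.0]), (0.18, [440.0, 147.0])]
driver [(0.9, [354.0, 302.0])]
weight [(0.55, [315.0, 270.0])]
top cam at [ 0.484 -0.038  1.489]
unit []
hook_hinge [(0.91, [212.0, 243.0]), (0.49, [267.0, 257.0])]
hook_top [(0.59, [217.0, 226.0])]
hanger [(0.85, [378.0, 191.0]), (0.73, [349.0, 144.0]), (0.63, [452.0, 223.0])]
caddy [(0.95, [375.0, 194.0]), (0.94, [347.0, 146.0]), (0.6, [443.0, 223.0])]
jar [(0.54, [286.0, 213.0])]
dish [(0.94, [265.0, 256.0])]
bottle [(0.74, [405.0, 253.0]), (0.4, [348.0, 256.0])]
beaker [(0.64, [346.0, 258.0])]
wipes [(0.55, [417.0, 173.0])]
driver [(0.87, [300.0, 150.0]), (0.19, [269.0, 256.0])]
weight [(0.69, [331.0, 185.0])]
{'t': 1.3, 'q': array([ 0.972,  0.527,  1.433, -0.   ,  1.181, -0.178]), 'qd': array([ 0.001, -0.001, -0.001, -0.   ,  0.001,  0.001]), 'tau': array([  0.002, -44.232, -17.842,  -0.   ,   0.001,  -0.   ]), 'tcp_pos': array([0.255, 0.571, 0.304]), 'tool_rot': array([ 0.208,  0.978, -0.   ,  0.   ]), 'force': array([-0.009,  0.191, -0.486]), 'ft_torque': array([-0.004, -0.027, -0.009]), 'finger_gap': 0.9972781302258018} 0.0726
```

View pics/scene0.png

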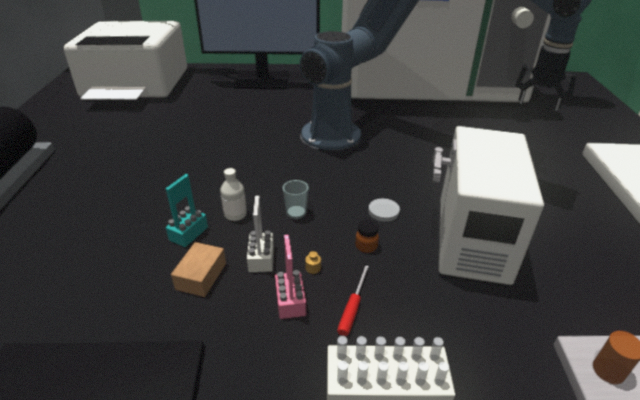

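View pics/top0.png

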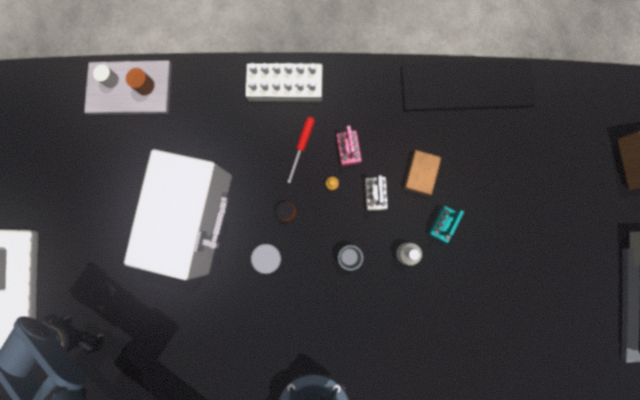

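Caddy candidates: pink at top (348,145), turquoise at (447,223), white at (376,192). The white one fits the description. The unit is the white box at top (180,215), with its hook from (212,243) up to about (222,200). The boxes at the bench edges are distractors. Next is one close crop of the hook and the caddy.

```bash
python3 - <<'E'
from h import *
np.set_printoptions(precision=4,suppress=True)
a=cv2.imread('pics/top0.png');s=cv2.imread('pics/scene0.png')
def crop(i,x,y,w,h,k): return cv2.resize(i[y:y+h,x:x+w],(w*k,h*k),interpolation=cv2.INTER_CUBIC)
A=crop(a,110,140,130,145,4)   # 520x580
B=crop(a,355,165,45,58,5);C=crop(s,425,130,45,60,5)
col=np.zeros((580,230,3),np.uint8);col[:290,:225]=B;col[290-10:580,:225]=C
cv2.imwrite('pics/b.png',np.hstack([A,col]))
for p in [(153,150),(214,162),(187,278),(125,265)]: print('unit top',atz('top',p,.245)[:2])
print('hinge',atz('top',(212,243),.225),tri([('top',(217,226)),('scene',(439,163))]))
print('hanger',tri([('top',(378,191)),('scene',(257,221))]),'base',tri([('top',(375,194)),('scene',(263,259))]))
for l,z in(('jar',0),('dish',0),('weight',0),('bottle',0),('beaker',0),('driver',0.01)):
    d=cams.spot_point(l,'top')[0]['at'];print(l,atz('top',d,z)[:2])
for l in('caddy','hook_top'):
    print([(round(d['score'],2),d['rect'],d['pixels'].sum()) for d in cams.regions_of(l,'top')])
E
```

```text
unit top [0.7041 0.4069]
unit top [0.6748 0.2495]
unit top [0.3885 0.3081]
unit top [0.4157 0.4674]
hinge [0.4752 0.2527 0.225 ] [0.5179 0.244  0.2148]
hanger [ 0.6214 -0.1695  0.1161] base [ 0.6238 -0.1677 -0.0011]
jar [0.5635 0.0906]
dish [0.4387 0.1469]
weight [ 0.6496 -0.0417]
bottle [ 0.4541 -0.2582]
beaker [ 0.4368 -0.0872]
driver [0.7486 0.0522]
[(0.98, [428.3, 207.3, 462.6, 241.2], np.int64(721)), (0.79, [366.0, 174.0, 387.0, 208.5], np.int64(657)), (0.56, [338.3, 129.7, 361.4, 167.8], np.int64(657))]
[(0.66, [209.9, 197.8, 227.1, 251.1], np.int64(340))]
```

View pics/b.png

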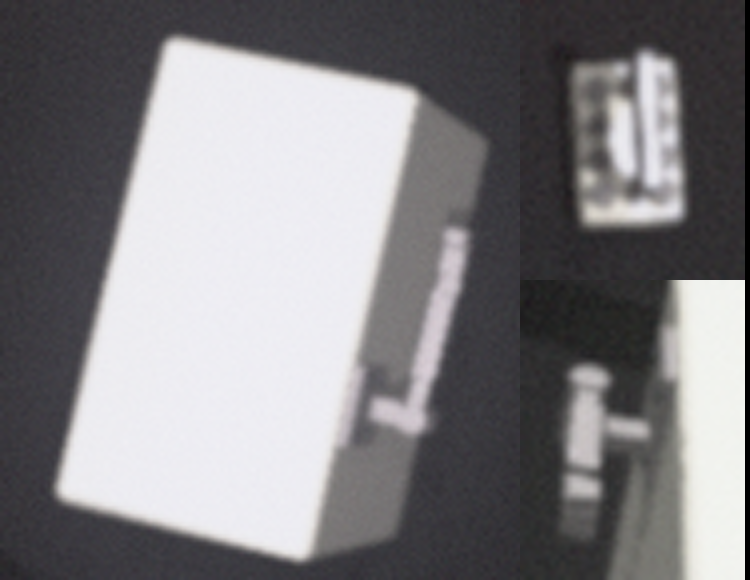

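The crop confirms the white caddy: block at top (376,193), handle plate edge-on at (385,190). It also shows the hinge at top (211,243), the arm tip at (224,197) and the notch's dark line at scene (437,168). Next: a joint pose fit, then the wrist camera's geometry.

```bash
python3 - <<'E'
from h import *
from scipy.optimize import least_squares
np.set_printoptions(precision=4,suppress=True)
c=cam('top')
obs=[((.2,.208),(153,150)),((.2,.038),(214,162)),((-.1,.038),(187,278.5)),((-.1,.208),(125,264.5))]
def f(p):
    u=np.array([np.cos(p[2]),np.sin(p[2])]);v=np.array([-u[1],u[0]])
    return np.concatenate([proj('top',[*(p[:2]+a*u+b*v),.245],c)-px for (a,b),px in obs])
s=least_squares(f,[.472,.248,-.2]);print('unit',s.x[:2],np.degrees(s.x[2]),s.fun)
h=s.x[:2]
for px in((211.3,243.7),(224.3,197.5)): print('top arm px',atz('top',px,.225)[:2]-h)
for px,z in(((437.4,167.6),.225),((437,156),.225),((443,150),.232)):
    d=atz('scene',px,z)[:2]-h;print('scene arm',d,np.hypot(*d))
r=manip.sense();p=r['tcp_pos'];T=R.from_quat(r['tool_rot'])
m,ff,Rm,t=cam('wrist');o=-Rm.T@t
print('wristcam in tool',T.inv().apply(o-p),'axes rows(x,y,z) in tool\n',(Rm@T.as_matrix()),m['vfov'],m['k1'],m['cx'],m['cy'])
# caddy block footprint angle
g=cams.regions_of('caddy','top')
for d in g:
    ys,xs=np.nonzero(d['pixels']);print(d['rect'],cv2.minAreaRect(np.c_[xs,ys].astype(np.float32)))
E
```

```text
unit [0.4726 0.2476] -11.415304401678737 [-1.8096 -2.2321  1.7293 -0.5194  1.3351  2.1791 -1.4586  0.4315]
top arm px [0.0008 0.0068]
top arm px [ 0.1162 -0.0226]
scene arm [ 0.0812 -0.0154] 0.08266057376813735
scene arm [ 0.031  -0.0066] 0.031724618174476346
scene arm [0.0148 0.0096] 0.01762035302880677
wristcam in tool [ 0.0846 -0.0016 -0.0712] axes rows(x,y,z) in tool
 [[ 0.0002  1.     -0.0008]
 [-0.9476 -0.0001 -0.3194]
 [-0.3194  0.0008  0.9476]] 60.51225958713611 0.0018527977217675572 322.30832562009164 194.06630706928325
[428.3, 207.3, 462.6, 241.2] ((445.10003662109375, 222.80001831054688), (22.360679626464844, 35.329872131347656), 26.56505012512207)
[366.0, 174.0, 387.0, 208.5] ((375.5, 193.0), (34.0, 21.0), 90.0)
[338.3, 129.7, 361.4, 167.8] ((347.7760009765625, 145.7679901123047), (36.85040283203125, 20.035171508789062), 79.69515228271484)
```

Call:
{"api": "drive_tool", "payload": {
  "linear": [
    [0,0,-30],
    [0,0,-30],
    [-30,-22,0],
    [-30,-22,0],
    [-30,-22,0],
    [-30,-22,0],
    [-30,-22,0],
    [-30,-22,0],
    [-30,-22,0],
    [-30,-22,0],
    [-30,-22,0],
    [-30,-22,0],
    [-30,-22,0],
    [-30,-22,0],
    [0,0,0]
  ],
  "rot": [
    [0,0,-5],
    [0,0,-5],
    [0,0,0],
    [0,0,0],
    [0,0,0],
    [0,0,0],
    [0,0,0],
    [0,0,0],
    [0,0,0],
    [0,0,0],
    [0,0,0],
    [0,0,0],
    [0,0,0],
    [0,0,0],
    [0,0,0]
  ],
  "hand": [50,50,50,50,50,50,50,50,50,50,50,50,50,50,50]
}}

```text
t: 3.0
tcp_pos: [0.5561, 0.2183, 0.3677]
tool_rot: [0.113, 0.994, 0.002, 0.004]
force: [-0.4, 0.2, 0.2]
finger_gap: 0.586
```

```bash
cat >> h.py <<'E'
np.set_printoptions(precision=4,suppress=True)
def st():
    r=manip.sense();T=R.from_quat(r['tool_rot']).as_matrix()
    print('t',round(r['t'],2),'tcp',r['tcp_pos'],'yang',round(np.degrees(np.arctan2(T[1,1],T[0,1])),2),'F',r['force'],'gap',round(r['finger_gap'],3),'zax',T[:,2])
    return r,T
E
python3 - <<'E'
from h import *
st(); im=snap('wrist','w1.png')
for l in('hook_hinge','hook_top'):
    for d in cams.spot_point(l,'wrist')[:2]: print(l,d['score'],d['at'],atz('wrist',d['at'],.225))
h=np.array([.4726,.2476])
for r in(0,50,85,120): print(r,proj('wrist',[*(h+r/1000*np.array([.969,-.247])),.225]))
E
```

```text
t 3.0 tcp [0.5561 0.2183 0.3677] yang 77.03 F [-0.414   0.2458  0.2012] gap 0.586 zax [ 0.0082  0.0029 -1.    ]
hook_hinge 0.7 [343.2, 70.2] [0.468  0.2537 0.225 ]
hook_hinge 0.67 [233.8, 58.6] [0.4478 0.1933 0.225 ]
hook_top 0.58 [340.8, 148.0] [0.5115 0.2441 0.225 ]
0 [333.3095  83.3679]
50 [330.3012 165.4913]
85 [328.4453 216.1734]
120 [326.762  262.1573]
```

View pics/w1.png

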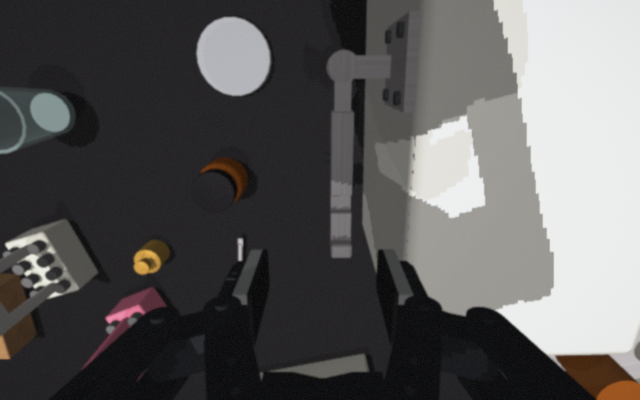

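The wrist view shows the hinge at (342,65), the arm running straight to its end at (341,257), and notch and lug seams around rows 207–247. The jar and dish are well below the arm.

```bash
python3 - <<'E'
from h import *
im=cv2.imread('pics/w1.png',0)
print({r:int(im[r,336:346].mean()) for r in range(104,264,2)})
h=atz('wrist',(342.5,67),.225);print('hinge',h)
for r in range(195,262,4):
    p=atz('wrist',(341,r),.225);print(r,p[:2],round(np.hypot(*(p-h)[:2]),4))
for r in (130,220): 
    row=im[r,315:375].astype(int); print(r,row.tolist())
E
```

```text
{104: 92, 106: 92, 108: 93, 110: 92, 112: 83, 114: 91, 116: 91, 118: 91, 120: 91, 122: 92, 124: 92, 126: 91, 128: 91, 130: 91, 132: 91, 134: 91, 136: 91, 138: 91, 140: 91, 142: 91, 144: 90, 146: 91, 148: 91, 150: 91, 152: 91, 154: 90, 156: 90, 158: 90, 160: 90, 162: 90, 164: 89, 166: 89, 168: 89, 170: 89, 172: 89, 174: 89, 176: 88, 178: 89, 180: 89, 182: 101, 184: 117, 186: 120, 188: 120, 190: 119, 192: 119, 194: 116, 196: 114, 198: 119, 200: 119, 202: 119, 204: 118, 206: 113, 208: 93, 210: 70, 212: 77, 214: 110, 216: 118, 218: 117, 220: 117, 222: 117, 224: 117, 226: 117, 228: 117, 230: 117, 232: 117, 234: 115, 236: 100, 238: 86, 240: 71, 242: 64, 244: 75, 246: 100, 248: 116, 250: 116, 252: 116, 254: 115, 256: 108, 258: 57, 260: 38, 262: 37}
hinge [0.4649 0.2547 0.225 ]
195 [0.5421 0.2379] 0.079
199 [0.5448 0.2373] 0.0818
203 [0.5476 0.2367] 0.0847
207 [0.5504 0.2362] 0.0875
211 [0.5532 0.2356] 0.0904
215 [0.556 0.235] 0.0932
219 [0.5589 0.2344] 0.0961
223 [0.5617 0.2338] 0.0991
227 [0.5646 0.2332] 0.102
231 [0.5675 0.2326] 0.105
235 [0.5705 0.232 ] 0.108
239 [0.5735 0.2314] 0.1111
243 [0.5764 0.2308] 0.1141
247 [0.5795 0.2302] 0.1172
251 [0.5825 0.2295] 0.1203
255 [0.5856 0.2289] 0.1234
259 [0.5887 0.2283] 0.1266
130 [37, 38, 35, 36, 38, 34, 36, 37, 38, 38, 35, 37, 36, 38, 39, 50, 69, 86, 91, 93, 92, 92, 92, 95, 93, 93, 91, 88, 91, 91, 91, 92, 91, 91, 91, 89, 90, 87, 72, 47, 27, 21, 22, 21, 24, 19, 22, 25, 40, 64, 81, 86, 85, 85, 84, 86, 86, 86, 85, 85]
220 [38, 38, 38, 37, 37, 38, 36, 36, 36, 39, 39, 39, 37, 38, 45, 73, 102, 118, 120, 119, 119, 119, 119, 117, 116, 117, 118, 120, 118, 116, 117, 118, 120, 119, 115, 101, 67, 40, 40, 33, 40, 36, 38, 35, 38, 40, 53, 82, 103, 111, 110, 109, 110, 110, 108, 103, 91, 86, 87, 86]
```

Call:
{"api": "drive_tool", "payload": {
  "linear": [
    [17,6,0],
    [0,0,0],
    [0,0,15],
    [0,0,15],
    [0,0,15],
    [0,0,0]
  ],
  "rot": [
    [0,0,-0.5],
    [0,0,0],
    [0,0,0],
    [0,0,0],
    [0,0,0],
    [0,0,0]
  ],
  "hand": [50,50,50,50,50,50]
}}

```text
t: 3.65
tcp_pos: [0.53, 0.2411, 0.3231]
tool_rot: [0.1, 0.995, 0.004, 0.002]
force: [-1.0, 1.0, -0.2]
finger_gap: 0.583
```

```bash
python3 - <<'E'
from h import *
r,T=st(); im=snap('wrist','w2.png')
tgt=np.array([.541,.228,.265]); print('tool delta mm',T.T@(tgt-r['tcp_pos'])*1000)
for d in cams.regions_of('hook_top','wrist')[:2]: print(d['score'],d['rect'])
for p in ([.465,.2547],[.5487,.2365],[.5856,.2289]): print(proj('wrist',[*p,.225]))
E
```

```text
t 3.65 tcp [0.53   0.2411 0.3231] yang 78.52 F [-1.046   1.0246 -0.2335] gap 0.583 zax [ 0.0048  0.0082 -1.    ]
tool delta mm [-13.1586 -11.1749  58.0803]
0.83 [295.9, 109.2, 335.5, 350.5]
[321.648  113.3624]
[319.6844 266.8286]
[319.6705 321.2708]
```

View pics/w2.png

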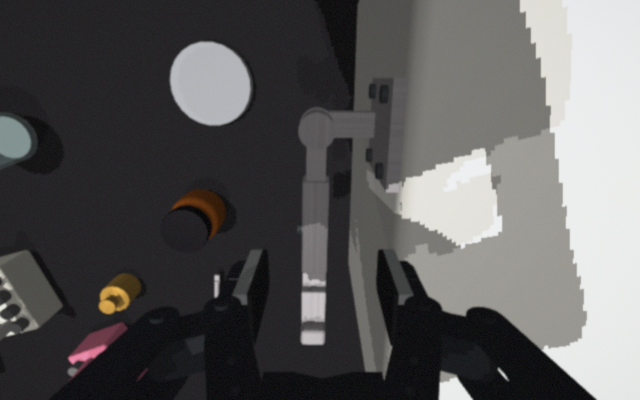

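```bash
python3 - <<'E'
from h import *
r,T=st(); c=cam('wrist'); im=snap('wrist','w3.png'); st()
g=cv2.cvtColor(im,cv2.COLOR_RGB2GRAY); old=cv2.imread('pics/w2.png',0)
print('diff',cv2.phaseCorrelate(old[100:250].astype(np.float32),g[100:250].astype(np.float32)))
h=atz('wrist',(316,128.5),.225,c);print('hinge',h)
col=g[:,308:319].mean(1); print({i:int(col[i]) for i in range(262,350,2)})
for q in range(262,350,6):
    p=atz('wrist',(313.5,q),.225,c);print(q,p[:2],round(np.hypot(*(p-h)[:2]),4))
print('tip base',atz('wrist',(313.5,343),.235,c))
tgt=np.array([.541,.228,.265]); print('tool delta mm',T.T@(tgt-r['tcp_pos'])*1000)
E
```

```text
t 3.75 tcp [0.5316 0.2412 0.3257] yang 78.5 F [ 0.223  -0.1663 -0.2383] gap 0.586 zax [ 0.0096  0.0094 -0.9999]
t 3.8 tcp [0.5323 0.241  0.3264] yang 78.48 F [-0.2768  0.0697  0.5971] gap 0.582 zax [ 0.0115  0.0097 -0.9999]
diff ((-0.0010124601090524266, -1.2970235737705735), 0.23831337038675943)
hinge [0.4716 0.2505 0.225 ]
{262: 116, 264: 116, 266: 115, 268: 114, 270: 117, 272: 117, 274: 130, 276: 164, 278: 177, 280: 130, 282: 73, 284: 76, 286: 130, 288: 186, 290: 193, 292: 193, 294: 193, 296: 193, 298: 192, 300: 193, 302: 193, 304: 192, 306: 192, 308: 192, 310: 186, 312: 169, 314: 146, 316: 78, 318: 70, 320: 74, 322: 82, 324: 122, 326: 167, 328: 188, 330: 190, 332: 191, 334: 190, 336: 185, 338: 113, 340: 38, 342: 37, 344: 37, 346: 37, 348: 37}
262 [0.5449 0.2337] 0.0752
268 [0.5487 0.2329] 0.0791
274 [0.5526 0.2321] 0.083
280 [0.5565 0.2312] 0.087
286 [0.5604 0.2304] 0.0911
292 [0.5645 0.2296] 0.0952
298 [0.5685 0.2287] 0.0993
304 [0.5726 0.2278] 0.1035
310 [0.5768 0.2269] 0.1078
316 [0.5811 0.226 ] 0.1121
322 [0.5853 0.2251] 0.1165
328 [0.5897 0.2242] 0.121
334 [0.5941 0.2233] 0.1255
340 [0.5986 0.2223] 0.13
346 [0.6031 0.2214] 0.1347
tip base [0.5919 0.2239 0.235 ]
tool delta mm [-11.36   -11.7644  60.678 ]
```

Call:
{"api": "drive_tool", "payload": {
  "linear": [
    [-9,-7,0],
    [-9,-7,0],
    [0,0,0],
    [0,0,0],
    [0,0,0]
  ],
  "rot": [
    [0.7,0.5,0],
    [0,0,0],
    [0,0,0],
    [0,0,0],
    [0,0,0]
  ],
  "hand": [50,50,50,50,50]
}}

```text
t: 4.22
tcp_pos: [0.5511, 0.2223, 0.3308]
tool_rot: [0.1, 0.995, 0.0, 0.004]
force: [-0.4, 0.3, 0.6]
finger_gap: 0.584
```

```bash
python3 - <<'E'
from h import *
r,T=st();c=cam('wrist');snap('wrist');st();r=manip.sense()
tgt=np.array([.5474,.2231,.265]); print('tool delta mm',T.T@(tgt-r['tcp_pos'])*1000)
E
```

```text
t 4.22 tcp [0.5511 0.2223 0.3308] yang 78.5 F [-0.4074  0.3478  0.5559] gap 0.584 zax [ 0.0081 -0.0006 -1.    ]
t 4.27 tcp [0.551  0.2223 0.3307] yang 78.51 F [ 0.6863  0.4278 -0.3009] gap 0.58 zax [ 0.0081 -0.0006 -1.    ]
tool delta mm [ 4.2343 -0.0116 65.6951]
```

Call:
{"api": "drive_tool", "payload": {
  "linear": [
    [3,0,8],
    [0,0,13],
    [0,0,13],
    [0,0,13],
    [0,0,10],
    [0,0,5],
    [0,0,0],
    [0,0,0],
    [0,0,0]
  ],
  "rot": [
    [0,0.4,0],
    [0,0,0],
    [0,0,0],
    [0,0,0],
    [0,0,0],
    [0,0,0],
    [0,0,0],
    [0,0,0],
    [0,0,0]
  ],
  "hand": [50,50,50,50,50,50,50,50,50]
}}

```text
t: 5.02
tcp_pos: [0.5478, 0.2236, 0.2717]
tool_rot: [0.1, 0.995, 0.003, 0.003]
force: [-0.1, -0.5, -0.4]
finger_gap: 0.585
```

```bash
python3 - <<'E'
from h import *
st();snap('wrist','w4.png');st()
E
```

```text
t 5.02 tcp [0.5478 0.2236 0.2717] yang 78.54 F [-0.1352 -0.5181 -0.4006] gap 0.585 zax [ 0.0071  0.0045 -1.    ]
t 5.07 tcp [0.5477 0.2237 0.2715] yang 78.54 F [ 0.2225 -0.1627  0.3863] gap 0.591 zax [ 0.0067  0.0045 -1.    ]
```

View pics/w4.png

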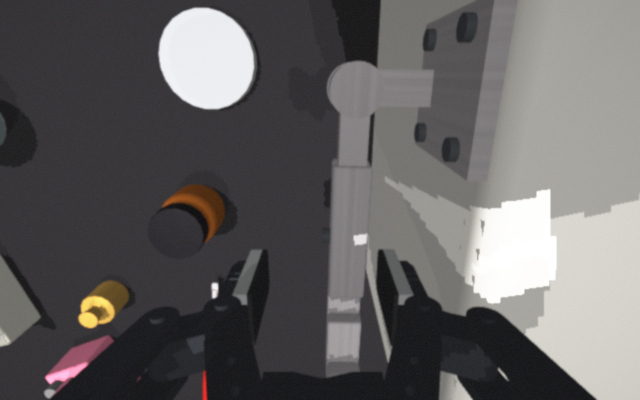

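The wrist view shows the right finger standing between the arm and the wall, and the left finger outside it. The way is clear to swing.

Call:
{"api": "drive_tool", "payload": {
  "linear": [
    [0,0,4],
    [0,-4,0],
    [0,-4,0],
    [1.4,-5.5,0],
    [1.4,-5.5,0],
    [1.4,-5.5,0],
    [1.4,-5.5,0],
    [1.4,-5.5,0],
    [1.4,-5.5,0]
  ],
  "rot": [
    [0.2,0.3,0],
    [0,0,0],
    [0,0,0],
    [0,0,4],
    [0,0,4],
    [0,0,4],
    [0,0,4],
    [0,0,4],
    [0,0,4]
  ],
  "hand": [50,50,50,50,50,50,50,50,50]
}}

```text
t: 5.82
tcp_pos: [0.5294, 0.1937, 0.2706]
tool_rot: [0.314, 0.949, 0.011, 0.004]
force: [1.3, 3.2, 1.6]
finger_gap: 0.587
```

```bash
cat >> h.py <<'E'
H=np.array([.4716,.2505])
def pol():
    r,T=st(); d=r['tcp_pos'][:2]-H
    print('hinge->tcp in tool mm',T[:2,:2].T@d*1000,'F tool',T.T@r['force'],'arm-ang if parallel',np.degrees(np.arctan2(-T[1,0],-T[0,0])), 'torque',r['ft_torque'])
E
python3 - <<'E'
from h import *
pol();c=cam('wrist');snap('wrist','w5.png');pol()
for d in cams.regions_of('hook_top','wrist')[:1]:
    ys,xs=np.nonzero(d['pixels']);print(d['rect'])
E
```

```text
t 5.82 tcp [0.5294 0.1937 0.2706] yang 53.43 F [1.2787 3.1921 1.6159] gap 0.587 zax [ 0.0139  0.0184 -0.9997]
hinge->tcp in tool mm [-80.2526 -11.1562] F tool [ 0.8747  3.3619 -1.5391] arm-ang if parallel -36.57202494508433 torque [ 0.544  -0.2748  0.036 ]
t 5.87 tcp [0.5287 0.193  0.2705] yang 53.3 F [3.039  0.6265 1.6212] gap 0.589 zax [ 0.0128  0.0172 -0.9998]
hinge->tcp in tool mm [-80.1    -11.9781] F tool [-2.0621  2.3528 -1.5712] arm-ang if parallel -36.70157485163254 torque [ 0.1934 -0.4055 -0.0206]
[326.4, 59.9, 387.5, 381.7]
```

Call:
{"api": "drive_tool", "payload": {
  "linear": [
    [1,-5.5,0],
    [1.3,-5.5,0],
    [1.3,-5.5,0],
    [1.3,-5.5,0],
    [1.3,-5.5,0],
    [1.3,-5.5,0],
    [1.3,-5.5,0],
    [1.3,-5.5,0],
    [1.3,-5.5,0],
    [1.3,-5.5,0]
  ],
  "rot": [
    [0.7,0,2],
    [0.5,0,3.5],
    [0.2,0,3.5],
    [0.2,0,4],
    [0.2,0,4],
    [0.2,0,4],
    [0.2,0,4],
    [0.2,0,4],
    [0.2,0,4],
    [0.2,0,4]
  ],
  "hand": [50,50,50,50,50,50,50,50,50,50]
}}

```text
t: 6.75
tcp_pos: [0.4896, 0.1746, 0.2707]
tool_rot: [0.601, 0.799, -0.0, 0.002]
force: [3.6, 0.2, -0.4]
finger_gap: 0.582
```

```bash
python3 - <<'E'
from h import *
pol();snap('wrist','w6.png');pol()
E
```

```text
t 6.75 tcp [0.4896 0.1746 0.2707] yang 16.09 F [ 3.5908  0.2384 -0.427 ] gap 0.582 zax [ 0.0028 -0.0031 -1.    ]
hinge->tcp in tool mm [-77.8865  -3.69  ] F tool [-0.7642  3.5155  0.4364] arm-ang if parallel -73.9140749055914 torque [ 0.1348 -0.4901  0.0426]
t 6.8 tcp [0.4886 0.1744 0.2706] yang 15.97 F [ 3.5276 -0.859   1.2566] gap 0.583 zax [ 0.0011 -0.0038 -1.    ]
hinge->tcp in tool mm [-77.8048  -4.6005] F tool [-1.8014  3.1552 -1.2494] arm-ang if parallel -74.031381070971 torque [-0.1052 -0.4424  0.0322]
```

View pics/w6.png

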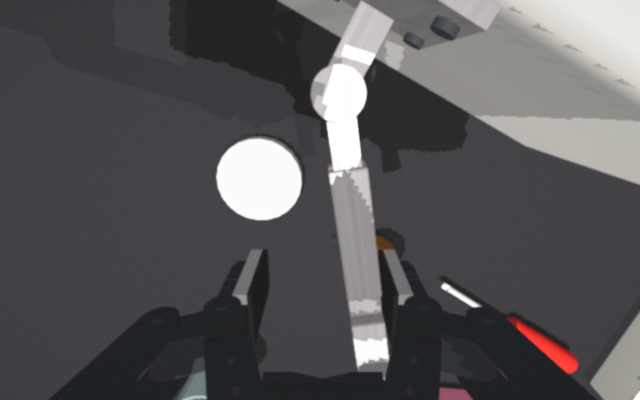

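Swinging fine with about 3.5 N. The arm runs from (340,93) to (370,362), lagging the tool's yaw by about 6°.

Call:
{"api": "drive_tool", "payload": {
  "linear": [
    [0.5,-5.5,0],
    [0.8,-5.5,0],
    [0.8,-5.5,0],
    [0.8,-5.5,0],
    [1,-4,0],
    [1,-2,0]
  ],
  "rot": [
    [0,0,1.5],
    [0,0,3],
    [0,0,3],
    [0,0,3],
    [0,0,2],
    [0,0,1]
  ],
  "hand": [50,50,50,50,50,50]
}}

```text
t: 7.3
tcp_pos: [0.4687, 0.173, 0.2702]
tool_rot: [0.688, 0.725, 0.004, 0.009]
force: [3.4, -1.2, 0.5]
finger_gap: 0.589
```

```bash
python3 - <<'E'
from h import *
pol();snap('wrist','w7.png');pol()
g=cv2.imread('pics/w7.png',0)
_,b=cv2.threshold(g,95,255,0)
for q in(150,200,240,280): print(q,np.nonzero(g[q,280:400]>85)[0]+280)
E
```

```text
t 7.3 tcp [0.4687 0.173  0.2702] yang 2.98 F [ 3.4405 -1.222   0.4926] gap 0.589 zax [ 0.0194 -0.0062 -0.9998]
hinge->tcp in tool mm [-77.2568  -6.9383] F tool [-1.4022  3.3811 -0.4181] arm-ang if parallel -87.02877567444618 torque [-0.2917 -0.5411  0.    ]
t 7.35 tcp [0.4685 0.1731 0.2702] yang 2.95 F [ 3.2579 -2.0695  0.361 ] gap 0.584 zax [ 0.019  -0.006  -0.9998]
hinge->tcp in tool mm [-77.1089  -7.1234] F tool [-2.2366  3.1532 -0.2865] arm-ang if parallel -87.05524053047209 torque [-0.2653 -0.4938 -0.0282]
150 [280 281 282 283 284 285 286 287 288 289 290 291 292 293 309 311 313 314
 315 316 317 318 319 320 321 322 323 324 325 326 327 328 329 330 332 334
 335 336 337 338 339 340 341 342 343 344 345 346 347 348 349 350 351 352
 353 354 355 356 357 358 359 360 361 362 363 364 365 366 367 368 389 391
 392 393 394 395 396 397 398]
200 [280 281 282 283 284 285 286 287 288 289 290 291 292 293 294 295 296 297
 298 299 300 301 302 303 304 305 306 307 308 309 310 311 312 313 314 315
 316 317 318 319 320 321 322 323 324 326 328 330 331 332 333 334 335 336
 337 338 339 340 341 342 343 344 3
[... 292 characters left out ...]
 300 301 302 303 305 306 307 308 309 310 312 313 315 316 318 319 320 321
 322 323 325 326 327 328 329 330 331 338 339 340 341 342 343 344 345 346
 347 348 349 350 351 352 353 354 355 356 357 358 359 360 361 362 363 364
 365 366 367 368 369 370 371 372 373 374 375 376 377 378 379 394 395 396
 397 398 399]
280 [282 283 285 286 288 289 290 291 292 293 294 296 297 298 301 302 305 306
 307 308 309 310 311 312 313 314 315 317 318 319 320 322 323 324 325 326
 327 328 329 330 331 333 335 336 337 338 339 340 341 342 343 344 345 346
 347 348 349 350 351 352 353 354 355 356 357 358 359 360 361 362 363 364
 365 366 367 368 369 370 371 372 373 374 375 376 377 378 379 380 381 382
 394 395 396 397 398 399]
```

Call:
{"api": "drive_tool", "payload": {
  "linear": [
    [0.5,-5.5,0],
    [0.5,-5.5,0],
    [0.5,-5,0],
    [0.5,-3,0],
    [0.5,-2,0]
  ],
  "rot": [
    [0,0.5,1],
    [0,0.5,2],
    [0,0,3],
    [0,0,2],
    [0,0,1]
  ],
  "hand": [50,50,50,50,50]
}}

```text
t: 7.77
tcp_pos: [0.451, 0.1749, 0.2701]
tool_rot: [0.744, 0.668, 0.014, 0.004]
force: [3.6, -3.6, 1.2]
finger_gap: 0.586
```

```bash
python3 - <<'E'
from h import *
pol();c=cam('wrist');snap('wrist','w8.png')
for l in('hook_hinge','hook_top'):
    for d in cams.spot_point(l,'wrist')[:2]: print(l,d['score'],d['at'],atz('wrist',d['at'],.225,c))
pol()
E
```

```text
t 7.77 tcp [0.451  0.1749 0.2701] yang -6.25 F [ 3.63   -3.5896  1.2385] gap 0.586 zax [ 0.027   0.0125 -0.9996]
hinge->tcp in tool mm [-77.4036 -12.2533] F tool [-3.1552  4.0296 -1.1845] arm-ang if parallel -96.22763372718359 torque [-0.451  -0.4659 -0.0751]
hook_hinge 0.72 [361.7, 98.0] [0.4708 0.2494 0.225 ]
hook_top 0.91 [364.4, 235.9] [0.4681 0.1995 0.225 ]
hook_top 0.29 [504.3, 327.6] [0.5234 0.1506 0.225 ]
t 7.92 tcp [0.4508 0.1749 0.27  ] yang -6.14 F [ 2.4872 -1.5769  0.3192] gap 0.588 zax [ 0.026   0.0124 -0.9996]
hinge->tcp in tool mm [-77.3329 -12.605 ] F tool [-1.2981  2.6485 -0.274 ] arm-ang if parallel -96.11372400712641 torque [-0.3305 -0.3257 -0.    ]
```

View pics/w8.png

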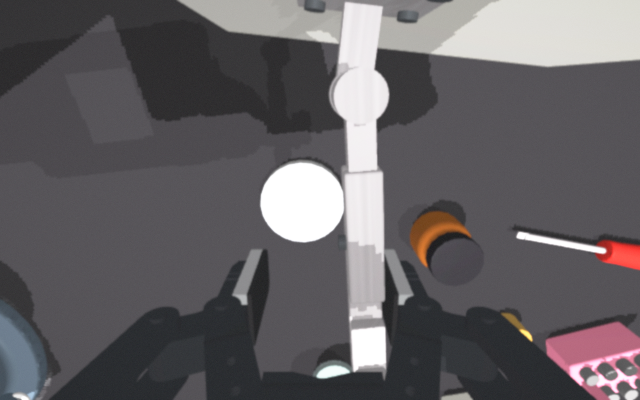

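Call:
{"api": "drive_tool", "payload": {
  "linear": [
    [0,-4,0],
    [0,-3.5,0],
    [0.3,-2.5,0],
    [0.3,-2,0]
  ],
  "rot": [
    [0.7,-0.5,0.5],
    [0.5,-0.4,0.5],
    [0,0,1],
    [0,0,1]
  ],
  "hand": [50,50,50,50]
}}

```text
t: 8.25
tcp_pos: [0.4404, 0.1773, 0.2704]
tool_rot: [0.762, 0.647, 0.002, 0.002]
force: [3.5, -1.8, 0.3]
finger_gap: 0.583
```

```bash
cat >> h.py <<'E'
def arm():
    pol();c=cam('wrist');snap('wrist')
    h=cams.spot_point('hook_hinge','wrist')[0]['at'];k=cams.spot_point('hook_top','wrist')[0]['at']
    a,b=atz('wrist',h,.225,c),atz('wrist',k,.225,c);d=(b-a)[:2]
    print('hinge',a,'top',b,'ang',np.degrees(np.arctan2(d[1],d[0])),np.hypot(*d));pol()
E
python3 -c "
from h import *
arm()"
```

```text
t 8.25 tcp [0.4404 0.1773 0.2704] yang -9.34 F [ 3.4513 -1.8319  0.2941] gap 0.583 zax [ 0.006 -0.001 -1.   ]
hinge->tcp in tool mm [-77.3272 -18.9337] F tool [-1.2475  3.7045 -0.2717] arm-ang if parallel -99.33945733366866 torque [-0.2571 -0.5654 -0.0267]
hinge [0.4709 0.2493 0.225 ] top [0.4601 0.2005 0.225 ] ang -102.43723050405839 0.0499175071048309
t 8.4 tcp [0.4401 0.1773 0.2704] yang -9.24 F [ 3.6459 -0.3079  0.4965] gap 0.585 zax [ 0.0052 -0.0009 -1.    ]
hinge->tcp in tool mm [-77.3379 -19.346 ] F tool [ 0.2816  3.6506 -0.4772] arm-ang if parallel -99.24091534472291 torque [-0.2143 -0.4992  0.0025]
```

Call:
{"api": "drive_tool", "payload": {
  "linear": [
    [0,-2,0],
    [0,-2,0]
  ],
  "rot": [
    [0,0,1],
    [0,0,0.5]
  ],
  "hand": [50,50]
}}

```text
t: 8.57
tcp_pos: [0.4372, 0.1783, 0.2705]
tool_rot: [0.771, 0.637, 0.003, 0.003]
force: [6.7, -1.0, -2.7]
finger_gap: 0.585
```

```bash
python3 -c "
from h import *
arm()"
```

```text
t 8.57 tcp [0.4372 0.1783 0.2705] yang -10.88 F [ 6.6948 -1.0049 -2.7293] gap 0.585 zax [ 0.0084  0.0001 -1.    ]
hinge->tcp in tool mm [-77.4401 -20.1176] F tool [0.2724 6.7414 2.7854] arm-ang if parallel -100.88204251817604 torque [-0.2575 -0.9162 -0.0623]
hinge [0.4702 0.25   0.225 ] top [0.4589 0.2007 0.225 ] ang -102.93205109909267 0.05063651332778665
t 8.72 tcp [0.4373 0.1782 0.2705] yang -10.83 F [ 5.6213 -1.1298 -0.9542] gap 0.583 zax [ 0.0085 -0.     -1.    ]
hinge->tcp in tool mm [-77.4616 -20.1109] F tool [-0.0546  5.7253  1.0017] arm-ang if parallel -100.83376844145812 torque [-0.237  -0.8575 -0.0637]
```

Force rose from 3.5 N of friction to about 6 N with the arm at about -101.5°, so the hook is at its stop. Back off and lift for a look.

Call:
{"api": "drive_tool", "payload": {
  "linear": [
    [0,7,0],
    [0,7,0],
    [0,0,-5],
    [0,0,-20],
    [0,0,-30],
    [0,0,-30],
    [0,0,-10],
    [0,0,0],
    [0,0,0],
    [0,0,0]
  ],
  "rot": [
    [0,0,0],
    [0,0,0],
    [0,0,0],
    [0,0,0],
    [0,0,0],
    [0,0,0],
    [0,0,0],
    [0,0,0],
    [0,0,0],
    [0,0,0]
  ],
  "hand": [50,50,50,50,50,50,50,50,50,50]
}}

```text
t: 9.55
tcp_pos: [0.441, 0.1757, 0.3649]
tool_rot: [0.771, 0.636, -0.011, -0.009]
force: [0.4, 0.3, 0.4]
finger_gap: 0.582
```

```bash
python3 - <<'E'
from h import *
arm()
for i in range(2): snap('wrist')
r,T=st();c=cam('wrist');im=snap('wrist','w9.png');arm()
import pickle;pickle.dump(c,open('c9.pkl','wb'))
for n in('top','scene'): snap(n,n+'9.png')
print('top arm', [cams.spot_point(l,'top')[0] for l in('hook_hinge','hook_top')])
E
```

```text
t 9.55 tcp [0.441  0.1757 0.3649] yang -10.98 F [0.42   0.3055 0.3944] gap 0.582 zax [-0.029  -0.0002 -0.9996]
hinge->tcp in tool mm [-79.3026 -15.7677] F tool [ 0.3776  0.3427 -0.4065] arm-ang if parallel -100.97425400999508 torque [ 0.0233 -0.0247  0.0219]
hinge [0.4718 0.2487 0.225 ] top [0.4595 0.2008 0.225 ] ang -104.30274802956089 0.04947353090367067
t 9.7 tcp [0.441  0.1756 0.3642] yang -10.98 F [-0.4592  0.0999  0.4287] gap 0.584 zax [-0.0303 -0.0006 -0.9995]
hinge->tcp in tool mm [-79.3828 -15.7416] F tool [ 0.0079 -0.4824 -0.4146] arm-ang if parallel -100.97184600643175 torque [-0.0062 -0.0427 -0.02  ]
t 9.8 tcp [0.4414 0.1756 0.3644] yang -10.99 F [-0.6862 -0.9036  0.609 ] gap 0.587 zax [-0.0296 -0.0005 -0.9996]
t 9.85 tcp [0.4415 0.1756 0.3645] yang -10.99 F [ 0.4138 -0.2982  0.3023] gap 0.587 zax [-0.0292 -0.0005 -0.9996]
hinge->tcp in tool mm [-79.2707 -15.2696] F tool [-0.2158  0.4542 -0.3141] arm-ang if parallel -100.9772994095727 torque [ 0.004  -0.0113 -0.0073]
hinge [0.4709 0.2481 0.225 ] top [0.4592 0.2014 0.225 ] ang -104.04451667179877 0.048039385142984364
t 10.0 tcp [0.4417 0.1756 0.365 ] yang -10.99 F [0.0329 0.1823 0.6859] gap 0.584 zax [-0.0281 -0.0003 -0.9996]
hinge->tcp in tool mm [-79.1951 -15.0408] F tool [ 0.1814 -0.0214 -0.6866] arm-ang if parallel -100.97713716160801 torque [ 0.0221 -0.0432  0.0001]Traceback (most recent call last):
  File "<stdin>", line 7, in <module>
IndexError: list index out of range
```

View pics/w9.png

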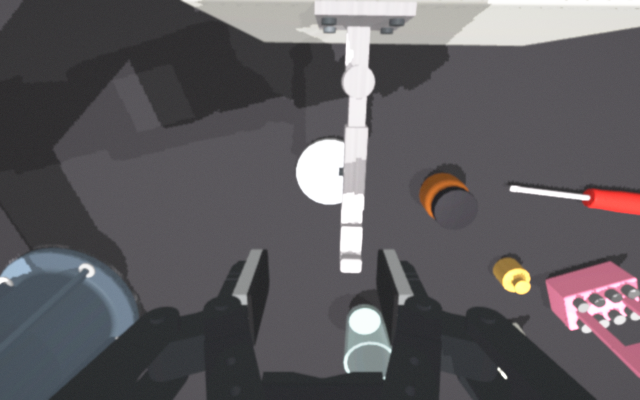

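The hook is out, in line with its stand: hinge at (358,82), lug end at (350,270), notch seam at about row 222. Next, locate the notch numerically.

```bash
python3 - <<'E'
from h import *
import pickle
c=pickle.load(open('c9.pkl','rb'))
g=cv2.imread('pics/w9.png',0).astype(int)
for q in(140,170,215,235,250):
    row=g[q,330:380];print(q,row.tolist())
prof=g[:,347:356].mean(1);print({i:int(prof[i]) for i in range(186,276,1)})
h=atz('wrist',(358.3,82),.225,c);print('hinge',h)
for q in range(190,275,8):
    p=atz('wrist',(351.5,q),.225,c);print(q,p[:2],round(np.hypot(*(p-h)[:2])*1000,1))
p=atz('wrist',(350.5,271),.235,c);print('lug end top',p,np.hypot(*(p-h)[:2]))
E
```

```text
140 [245, 244, 243, 243, 242, 235, 213, 185, 167, 145, 130, 118, 107, 111, 156, 213, 236, 241, 242, 242, 242, 243, 244, 243, 241, 238, 237, 239, 241, 242, 241, 241, 240, 240, 240, 238, 226, 175, 113, 91, 90, 91, 89, 89, 88, 90, 90, 88, 90, 90]
170 [255, 255, 255, 255, 255, 255, 255, 255, 246, 159, 96, 92, 106, 152, 197, 200, 197, 196, 196, 196, 197, 200, 197, 193, 188, 191, 194, 196, 194, 192, 193, 192, 191, 189, 185, 159, 112, 91, 90, 87, 91, 86, 89, 89, 89, 90, 86, 90, 90, 90]
215 [88, 89, 88, 90, 88, 90, 87, 88, 88, 92, 135, 237, 255, 255, 255, 255, 255, 255, 255, 255, 255, 255, 255, 255, 255, 255, 255, 255, 255, 255, 255, 254, 189, 97, 89, 90, 88, 88, 89, 89, 89, 88, 89, 89, 89, 89, 90, 89, 89, 89]
235 [88, 88, 89, 86, 89, 89, 89, 90, 90, 106, 181, 252, 255, 255, 255, 255, 255, 255, 255, 255, 255, 255, 255, 255, 255, 255, 255, 255, 255, 255, 255, 254, 188, 95, 88, 89, 89, 89, 90, 89, 89, 89, 88, 90, 89, 88, 89, 90, 90, 88]
250 [90, 89, 89, 89, 88, 88, 89, 89, 94, 131, 219, 253, 255, 255, 255, 255, 255, 254, 248, 244, 245, 248, 254, 255, 255, 255, 255, 255, 255, 255, 249, 168, 96,
[... 631 characters left out ...]
42: 255, 243: 255, 244: 255, 245: 255, 246: 255, 247: 255, 248: 255, 249: 255, 250: 250, 251: 235, 252: 202, 253: 175, 254: 154, 255: 143, 256: 142, 257: 148, 258: 174, 259: 225, 260: 251, 261: 255, 262: 255, 263: 255, 264: 255, 265: 255, 266: 255, 267: 255, 268: 255, 269: 255, 270: 255, 271: 254, 272: 228, 273: 131, 274: 90, 275: 89}
hinge [0.4703 0.2501 0.225 ]
190 [0.4556 0.1856] 66.1
198 [0.4547 0.1802] 71.6
206 [0.4538 0.1747] 77.1
214 [0.4529 0.1692] 82.8
222 [0.452  0.1635] 88.5
230 [0.451  0.1577] 94.3
238 [0.45   0.1519] 100.3
246 [0.4491 0.1459] 106.3
254 [0.4481 0.1399] 112.4
262 [0.447  0.1337] 118.7
270 [0.446  0.1275] 125.0
lug end top [0.4457 0.1329 0.235 ] 0.11969009925239717
```

Call:
{"api": "drive_tool", "payload": {
  "linear": [
    [0,0,0],
    [-28,22,0],
    [-28,22,0],
    [-28,22,0],
    [-28,22,0],
    [-28,22,0],
    [-28,22,0],
    [-28,22,0],
    [-28,22,0],
    [-28,22,0],
    [-28,22,0],
    [-20,16,0]
  ],
  "rot": [
    [-1.6,0.3,0],
    [0,0,0],
    [0,0,0],
    [0,0,0],
    [0,0,0],
    [0,0,0],
    [0,0,0],
    [0,0,0],
    [0,0,0],
    [0,0,0],
    [0,0,0],
    [0,0,0]
  ],
  "hand": [50,50,50,50,50,50,50,50,50,50,50,50]
}}

```text
t: 11.15
tcp_pos: [0.6224, -0.1724, 0.3648]
tool_rot: [0.768, 0.641, 0.002, -0.0]
force: [0.6, -0.5, -0.5]
finger_gap: 0.585
```

Call:
{"api": "drive_tool", "payload": {
  "linear": [
    [0,0,0],
    [0,0,0],
    [0,0,0],
    [0,0,0],
    [0,0,0],
    [0,0,0],
    [0,0,0],
    [0,0,0],
    [0,0,0],
    [0,0,0],
    [0,0,0],
    [0,0,0],
    [0,0,0],
    [0,0,0]
  ],
  "rot": [
    [0,0,7],
    [0,0,7],
    [0,0,7],
    [0,0,7],
    [0,0,7],
    [0,0,7],
    [0,0,7],
    [0,0,7],
    [0,0,7],
    [0,0,7],
    [0,0,7],
    [0,0,0],
    [0,0,0],
    [0,0,0]
  ],
  "hand": [50,50,50,50,50,50,50,50,50,50,50,50,50,50]
}}

```text
t: 12.32
tcp_pos: [0.6252, -0.1832, 0.3598]
tool_rot: [1.0, 0.008, -0.0, -0.001]
force: [-0.4, 0.1, -0.5]
finger_gap: 0.585
```

```bash
python3 - <<'E'
from h import *
snap('wrist');st();c=cam('wrist');im=snap('wrist','c1.png');st()
import pickle;pickle.dump(c,open('cc1.pkl','wb'))
for l,z in(('hanger',.112),('caddy',0)):
    for d in cams.spot_point(l,'wrist')[:3]: print(l,d['score'],d['at'],atz('wrist',d['at'],z,c))
print('expect handle',proj('wrist',[.621,-.169,.164],c))
E
```

```text
t 12.37 tcp [ 0.6252 -0.1832  0.3598] yang -89.11 F [-0.3675 -0.4686  0.3682] gap 0.587 zax [-0.0005  0.0019 -1.    ]
t 12.42 tcp [ 0.6252 -0.1832  0.3598] yang -89.15 F [0.4621 0.2786 0.7101] gap 0.588 zax [-0.0005  0.0019 -1.    ]
hanger 0.8 [214.6, 18.1] [ 0.7508 -0.0907  0.112 ]
hanger 0.7 [308.9, 171.9] [ 0.6192 -0.1701  0.112 ]
caddy 0.87 [314.5, 148.8] [ 0.6194 -0.1727  0.    ]
caddy 0.87 [244.7, 30.2] [ 0.755  -0.0918  0.    ]
caddy 0.72 [458.0, 213.0] [ 0.535  -0.3672  0.    ]
expect handle [305.0276 186.2588]
```

View pics/c1.png

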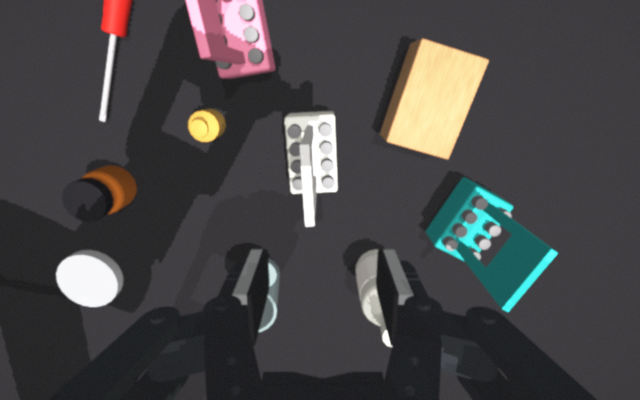

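The white caddy is at wrist (312,152), with its handle plate's top edge from about (306,150) to (310,226). The look-alikes (pink at (235,40), turquoise at (490,240)) are clear of the grasp. Next, measure the plate's edges.

```bash
python3 - <<'E'
from h import *
import pickle
c=pickle.load(open('cc1.pkl','rb'))
g=cv2.imread('pics/c1.png',0).astype(int)
for q in(150,165,180,195,205,215,222):
    print(q,g[q,292:326].tolist())
print([int(x) for x in g[205:236,308:312].mean(1)])
print([int(x) for x in g[125:165,306:309].mean(1)])
# block outline at z=.045
for px in((285,115),(335,112),(337,190),(290,193)): print(atz('wrist',px,.045,c))
for px in((309,226),(306,150),(306,158)): print('htop',atz('wrist',px,.164,c))
E
```

```text
150 [98, 99, 99, 101, 99, 99, 107, 150, 205, 221, 221, 222, 222, 223, 223, 223, 220, 194, 151, 177, 247, 255, 255, 255, 255, 255, 255, 254, 238, 218, 219, 221, 223, 225]
165 [100, 101, 99, 101, 100, 102, 102, 110, 152, 213, 232, 235, 235, 236, 236, 236, 237, 232, 211, 178, 208, 252, 255, 255, 255, 255, 255, 254, 237, 197, 211, 220, 223, 224]
180 [166, 132, 148, 168, 181, 187, 191, 186, 180, 214, 253, 255, 255, 255, 255, 255, 255, 255, 255, 253, 204, 156, 149, 169, 243, 255, 255, 255, 252, 199, 147, 182, 211, 222]
195 [61, 64, 63, 63, 60, 61, 61, 60, 59, 81, 165, 248, 255, 255, 255, 255, 255, 255, 255, 255, 252, 201, 159, 147, 114, 74, 61, 59, 62, 64, 63, 65, 64, 65]
205 [55, 58, 57, 56, 56, 53, 56, 56, 58, 58, 100, 208, 254, 255, 255, 255, 255, 255, 255, 255, 255, 225, 162, 131, 84, 58, 56, 55, 56, 57, 63, 65, 64, 65]
215 [57, 56, 55, 56, 57, 57, 57, 55, 56, 56, 60, 113, 226, 255, 255, 255, 255, 255, 255, 255, 255, 253, 195, 101, 66, 59, 55, 58, 54, 57, 60, 62, 62, 65]
222 [56, 58, 57, 58, 60, 63, 64, 64, 64, 63, 66, 89, 177, 251, 255, 255, 255, 255, 255, 255, 255, 253, 223, 118, 66, 64, 61, 65, 65, 62, 63, 63, 64, 64]
[255, 255, 255, 255, 255, 255, 255, 255, 255, 255, 255, 255, 255, 255, 255, 255, 255, 255, 255, 254, 252, 218, 118, 67, 63, 64, 64, 64, 63, 64, 64]
[195, 165, 149, 142, 138, 137, 136, 136, 135, 136, 136, 135, 135, 136, 135, 136, 136, 136, 145, 178, 210, 218, 220, 221, 222, 222, 222, 221, 221, 222, 221, 222, 221, 221, 222, 222, 223, 222, 222, 223]
[ 0.6655 -0.1409  0.045 ]
[ 0.6696 -0.1959  0.045 ]
[ 0.5795 -0.2008  0.045 ]
[ 0.5749 -0.1451  0.045 ]
htop [ 0.5857 -0.1724  0.164 ]
htop [ 0.651  -0.1698  0.164 ]
htop [ 0.6445 -0.1698  0.164 ]
```

Call:
{"api": "drive_tool", "payload": {
  "linear": [
    [-2,-6,0],
    [-2,-6,0],
    [0,0,20],
    [0,0,25],
    [0,0,25],
    [0,0,15],
    [0,0,0],
    [0,0,0]
  ],
  "rot": [
    [0,0,-1.3],
    [0,0,-1.3],
    [0,0,0],
    [0,0,0],
    [0,0,0],
    [0,0,0],
    [0,0,0],
    [0,0,0]
  ],
  "hand": [50,50,50,50,50,50,50,50]
}}

```text
t: 13.18
tcp_pos: [0.6209, -0.1669, 0.2753]
tool_rot: [0.999, 0.038, 0.003, -0.0]
force: [0.0, -0.7, 0.3]
finger_gap: 0.586
```

```bash
cat >> h.py <<'E'
def need(x,y,z,yang):
    r,T=st(); d=T.T@(np.array([x,y,z])-r['tcp_pos'])*1000
    zx=T[:,2]; w=T.T@np.cross(zx,[0,0,-1.])
    ya=np.degrees(np.arctan2(T[1,1],T[0,1]))
    print('need lin mm',d,'rot deg',np.degrees(w)[:2],'z',-((yang-ya+180)%360-180))
E
python3 - <<'E'
from h import *
snap('wrist');c=cam('wrist');im=snap('wrist','c2.png');need(.621,-.1707,.204,-86.5)
g=cv2.cvtColor(im,cv2.COLOR_RGB2GRAY).astype(int)
for q in(240,270,300): print(q,g[q,285:345:2].tolist())
for p in ([.586,-.1728,.164],[.621,-.1707,.164]): print(proj('wrist',p,c))
E
```

```text
t 13.28 tcp [ 0.6212 -0.1672  0.2762] yang -85.68 F [ 0.2391 -0.8446  0.1049] gap 0.586 zax [ 0.0067 -0.0003 -1.    ]
need lin mm [-0.9859  3.4208 72.1561] rot deg [ 0.0437 -0.3813] z 0.8203859146607329
240 [56, 54, 54, 53, 56, 59, 63, 61, 62, 62, 63, 62, 63, 64, 63, 62, 65, 65, 156, 253, 255, 255, 255, 255, 254, 190, 65, 61, 63, 64]
270 [54, 55, 54, 56, 55, 61, 63, 63, 62, 62, 63, 62, 63, 64, 63, 64, 63, 64, 176, 254, 255, 255, 254, 254, 254, 139, 63, 61, 62, 62]
300 [62, 63, 63, 61, 60, 62, 62, 59, 62, 63, 61, 62, 63, 62, 61, 62, 62, 63, 62, 63, 62, 61, 63, 61, 61, 61, 64, 63, 62, 63]
[327.4464 277.2215]
[328.7012 224.4623]
```

Call:
{"api": "drive_tool", "payload": {
  "linear": [
    [-1,3.4,5],
    [0,0,12],
    [0,0,15],
    [0,0,15],
    [0,0,13],
    [0,0,8],
    [0,0,0],
    [0,0,0]
  ],
  "rot": [
    [0,-0.4,0.8],
    [0,0,0],
    [0,0,0],
    [0,0,0],
    [0,0,0],
    [0,0,0],
    [0,0,0],
    [0,0,0]
  ],
  "hand": [50,50,50,50,50,50,50,50]
}}

```text
t: 13.95
tcp_pos: [0.6244, -0.1736, 0.2101]
tool_rot: [1.0, 0.03, 0.006, 0.004]
force: [0.1, 0.3, 0.0]
finger_gap: 0.581
```

```bash
python3 - <<'E'
from h import *
snap('wrist','c3.png');need(.621,-.1707,.204,-86.5)
E
```

```text
t 14.0 tcp [ 0.6244 -0.1735  0.2102] yang -86.57 F [-0.0501 -0.5001  0.8829] gap 0.585 zax [ 0.0129 -0.0076 -0.9999]
need lin mm [-3.2674 -3.097   6.0984] rot deg [ 0.4797 -0.7109] z -0.0663306091820175
```

Call:
{"api": "drive_tool", "payload": {
  "linear": [
    [-3,-3,6],
    [0,0,0],
    [0,0,0],
    [0,0,0],
    [0,0,0],
    [0,0,0],
    [0,0,0],
    [0,0,0],
    [0,0,0],
    [0,0,0]
  ],
  "rot": [
    [0.5,-0.7,0],
    [0,0,0],
    [0,0,0],
    [0,0,0],
    [0,0,0],
    [0,0,0],
    [0,0,0],
    [0,0,0],
    [0,0,0],
    [0,0,0]
  ],
  "hand": [50,50,30,15,4,4,4,4,4,4],
  "force": 50
}}

```text
t: 14.83
tcp_pos: [0.6222, -0.1709, 0.2065]
tool_rot: [1.0, 0.03, 0.002, 0.001]
force: [0.2, 0.3, -1.0]
finger_gap: 0.086
```

```bash
python3 - <<'E'
from h import *
snap('wrist','c4.png');need(.621,-.1707,.204,-86.5)
E
```

```text
t 14.88 tcp [ 0.6222 -0.1708  0.2065] yang -86.55 F [ 0.2275 -0.0212 -1.1217] gap 0.084 zax [ 0.0039 -0.001  -1.    ]
need lin mm [-1.2106 -0.22    2.4779] rot deg [ 0.0683 -0.2185] z -0.051637131717598095
```

Call:
{"api": "drive_tool", "payload": {
  "linear": [
    [0,0,-8],
    [0,0,-15],
    [0,0,-25],
    [0,0,-30],
    [0,0,-30],
    [0,0,-28],
    [0,0,-14],
    [0,0,0],
    [0,0,0]
  ],
  "rot": [
    [0,0,0],
    [0,0,0],
    [0,0,0],
    [0,0,0],
    [0,0,0],
    [0,0,0],
    [0,0,0],
    [0,0,0],
    [0,0,0]
  ],
  "hand": [4,4,4,4,4,4,4,4,4]
}}

```text
t: 15.63
tcp_pos: [0.6184, -0.1694, 0.3596]
tool_rot: [1.0, 0.03, -0.005, -0.003]
force: [-0.3, -0.3, -2.7]
finger_gap: 0.086
```

```bash
python3 - <<'E'
from h import *
snap('wrist');need(.4408,.097,.36,-101.2);print(manip.sense()['ft_torque'])
E
```

```text
t 15.68 tcp [ 0.6184 -0.1694  0.3594] yang -86.55 F [ 0.7072 -0.4371 -2.9483] gap 0.081 zax [-0.011   0.0055 -0.9999]
need lin mm [-161.2657 -276.601     2.8218] rot deg [-0.3508  0.6088] z 14.646152902263822
[-0.024  -0.0276  0.009 ]
```

Call:
{"api": "drive_tool", "payload": {
  "linear": [
    [-6,-10,0],
    [-12,-21,0],
    [-12,-21,0],
    [-12,-21,0],
    [-12,-21,0],
    [-12,-21,0],
    [-12,-21,0],
    [-12,-21,0],
    [-12,-21,0],
    [-12,-21,0],
    [-12,-21,0],
    [-12,-21,0],
    [-10,-17,0],
    [-6,-10,0],
    [0,0,0],
    [0,0,0],
    [0,0,0],
    [0,0,0],
    [0,0,0],
    [0,0,0]
  ],
  "rot": [
    [-0.3,0.6,0],
    [0,0,0],
    [0,0,0],
    [0,0,0],
    [0,0,0],
    [0,0,0],
    [0,0,0],
    [0,0,0],
    [0,0,0],
    [0,0,0],
    [0,0,0],
    [0,0,0],
    [0,0,0],
    [0,0,0],
    [0,0,4],
    [0,0,4],
    [0,0,4],
    [0,0,2.5],
    [0,0,0],
    [0,0,0]
  ],
  "hand": [4,4,4,4,4,4,4,4,4,4,4,4,4,4,4,4,4,4,4,4]
}}

```text
t: 17.35
tcp_pos: [0.4236, 0.1013, 0.3319]
tool_rot: [0.994, -0.103, -0.033, -0.002]
force: [-1.0, 0.4, -3.2]
finger_gap: 0.083
```

```bash
python3 - <<'E'
from h import *
snap('wrist','d1.png');need(.4408,.097,.340,-101.2)
snap('scene','s2.png');snap('top','t2.png')
for n in('scene','top'):
  for l in('hook_hinge','hook_top','hanger','jar','dish'):
    print(n,l,[(round(d['score'],2),np.round(d['at'],1).tolist()) for d in cams.spot_point(l,n)[:4]])
s=cv2.imread('pics/s2.png')[90:250,330:490];t=cv2.imread('pics/t2.png')[160:300,190:330]
w=cv2.imread('pics/d1.png')[:, :]
cv2.imwrite('pics/m1.png',np.hstack([cv2.resize(s,(400,400),interpolation=2),cv2.resize(t,(400,400),interpolation=2)]))
E
```

```text
t 17.4 tcp [0.4236 0.1013 0.3319] yang -101.84 F [-0.466   0.0139 -2.8855] gap 0.084 zax [-0.0649  0.0106 -0.9978]
need lin mm [17.139   0.6595 -9.2835] rot deg [0.1667 3.7632] z -0.6404821478318468
scene hook_hinge []
scene hook_top [(0.97, [416.9, 150.4])]
scene hanger [(0.91, [180.7, 196.5]), (0.81, [287.6, 265.3]), (0.62, [373.9, 129.8]), (0.21, [359.3, 301.3])]
scene jar [(0.98, [368.0, 240.9])]
scene dish [(0.81, [379.4, 214.4]), (0.45, [364.6, 242.1])]
top hook_hinge [(0.66, [332.9, 183.9]), (0.57, [214.1, 243.4])]
top hook_top []
top hanger [(0.72, [349.3, 142.3]), (0.66, [450.4, 221.1]), (0.31, [266.6, 256.8])]
top jar [(0.81, [285.2, 212.3])]
top dish [(0.6, [301.1, 147.7]), (0.4, [267.1, 257.4])]
```

View pics/m1.png

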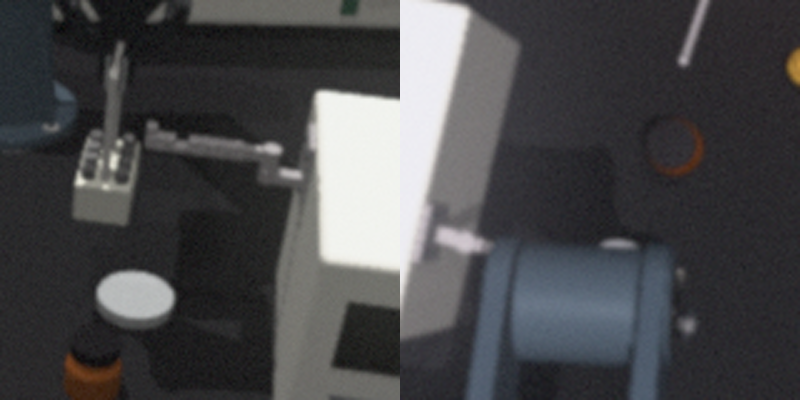

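The scene crop shows the hook out, its notch at about crop (187,135), its lug at (152,130), and the caddy hanging in the gripper just beyond the lug. The tool is tilted about 3.7°, to be corrected before threading.

Call:
{"api": "drive_tool", "payload": {
  "linear": [
    [8,0,-5],
    [9,0,-4],
    [0,0,0],
    [0,0,0],
    [0,0,0]
  ],
  "rot": [
    [0,2,-0.3],
    [0,1.8,-0.3],
    [0,0,0],
    [0,0,0],
    [0,0,0]
  ],
  "hand": [4,4,4,4,4]
}}

```text
t: 18.42
tcp_pos: [0.4432, 0.0975, 0.3423]
tool_rot: [0.995, -0.098, 0.005, 0.001]
force: [-0.4, -0.1, -2.6]
finger_gap: 0.084
```

```bash
python3 - <<'E'
from h import *
snap('wrist');need(.4408,.100,.340,-101.2);print(manip.sense()['q'])
snap('scene','s3.png')
c=cam('scene')
print('hanger',[(round(d['score'],2),np.round(d['at'],1).tolist()) for d in cams.spot_point('hanger','scene')[:4]])
r=manip.sense();print('pred hanger px',proj('scene',r['tcp_pos']+[0,0,-.0945],c),'pred handle top',proj('scene',r['tcp_pos']+[0,0,-.0425],c))
g=cv2.imread('pics/s3.png',0)
# notch line / lug positions on arm in scene predicted
for rr in(.08,.086,.09,.11,.12): print(rr,proj('scene',[.4703-.194*rr,.2501-.981*rr,.225],c))
print(g[140:150,385:412])
E
```

```text
t 18.47 tcp [0.443  0.0975 0.3422] yang -101.21 F [ 0.1466 -1.3137 -3.9138] gap 0.083 zax [ 0.0097 -0.004  -0.9999]
need lin mm [-2.6228 -1.9936  2.1629] rot deg [ 0.1168 -0.5874] z -0.013066762375615326
[-0.0286  0.2406  1.7997 -0.0042  1.0915  1.7398]
hanger [(0.95, [182.3, 198.0]), (0.59, [372.4, 130.8]), (0.57, [289.9, 264.7])]
pred hanger px [374.4247 133.5799] pred handle top [376.2292 113.8714]
0.08 [404.6496 144.8577]
0.086 [402.1612 144.5658]
0.09 [400.5041 144.3716]
0.11 [392.2417 143.4049]
0.12 [388.125  142.9244]
[[ 25  19  27  56  96 108 104  95  57  28  25  23  23  23  27  24  27  27
   28  22  28  26  25  26  28  26  28]
 [ 28  28  28  53  89  99  97  86  57  33  36  29  27  25  19  27  24  27
   28  22  32  27  28  19  27  25  21]
 [ 25  25  31  54  78  85  85  81  78  76  64  61  50  51  48  33  27  26
   27  25  26  27  33  27  32  29  30]
 [ 23  24  32  57  77  83  82  88  99 102  97  95  93  89  83  58  35  26
   18  21  51  80  86  80  69  61  56]
 [ 23  20  41  68  85  91  91  97 103 107 109 106 108 109 102  69  43  23
   23  36  80 131 144 145 135 126 113]
 [ 24  28  42  75  84  88  85  91  92  96  99 104 106 107 102  81  63  55
   55  65  92 131 151 166 163 161 153]
 [ 29  26  46  71  81  83  83  82  81  88  88  88  94  98  94  88  93  95
   95 107 103 114 128 145 145 145 144]
 [ 20  29  43  71  78  82  83  84  89  89  87  81  83  84  88 102 109 112
  114 117 105  99 104 105 106 102 107]
 [ 18  23  40  64  72  79  76  79  86  82  79  77  80  84  89 100 110 109
  111 107  94  85  85  87  83  84  92]
 [ 23  23  32  47  57  61  66  65  76  76  71  72  71  75  83  89  94  95
   95  90  85  82  87  86  88  91  90]]
```

Call:
{"api": "drive_tool", "payload": {
  "linear": [
    [-3,0,0],
    [0,-6,0],
    [0,-8,0],
    [0,-8,0],
    [0,-8,0],
    [0,0,0],
    [0,0,0]
  ],
  "rot": [
    [0,-0.6,0],
    [0,0,0],
    [0,0,0],
    [0,0,0],
    [0,0,0],
    [0,0,0],
    [0,0,0]
  ],
  "hand": [4,4,4,4,4,4,4]
}}

```text
t: 19.15
tcp_pos: [0.4453, 0.1316, 0.3412]
tool_rot: [0.995, -0.098, -0.002, 0.001]
force: [-0.2, -0.4, -3.6]
finger_gap: 0.087
```

```bash
python3 - <<'E'
from h import *
snap('wrist');need(.453,.166,.342,-101.2)
E
```

```text
t 19.2 tcp [0.4453 0.1315 0.3412] yang -101.21 F [ 0.1384  0.0965 -3.239 ] gap 0.084 zax [-0.0044 -0.0004 -1.    ]
need lin mm [  0.8436 -35.3117  -0.8581] rot deg [0.0723 0.2402] z -0.01218097900647308
```

Call:
{"api": "drive_tool", "payload": {
  "linear": [
    [0,-6,0],
    [0,-8,0],
    [0,-8,0],
    [0,-7,0],
    [0,-3,0],
    [0,0,0],
    [0,0,0]
  ],
  "rot": [
    [0,0.2,0],
    [0,0,0],
    [0,0,0],
    [0,0,0],
    [0,0,0],
    [0,0,0],
    [0,0,0]
  ],
  "hand": [4,4,4,4,4,4,4]
}}

```text
t: 19.78
tcp_pos: [0.4522, 0.1666, 0.341]
tool_rot: [0.995, -0.097, -0.0, 0.001]
force: [-0.1, 0.2, -3.8]
finger_gap: 0.086
```

```bash
python3 - <<'E'
from h import *
snap('wrist');need(.453,.166,.342,-101.2)
c=cam('scene');im=snap('scene','s4.png');r=manip.sense()
print('pred hanger',proj('scene',r['tcp_pos']+[0,0,-.0945],c))
g=cv2.cvtColor(im,cv2.COLOR_RGB2GRAY); print(g[124:148:2,380:425])
E
```

```text
t 19.83 tcp [0.4522 0.1665 0.341 ] yang -101.21 F [ 0.2282  0.2121 -3.2305] gap 0.081 zax [-0.0007 -0.001  -1.    ]
need lin mm [ 0.9187  0.3522 -0.9624] rot deg [0.0636 0.0257] z -0.00802151414015384
pred hanger [403.3702 136.4107]
[[ 38  34  34  38  36  35  38  39  38  40  38  33  37  34  38  36  38  33
   30  32  47  73  77  83 105 114 105  81  75  67  48  28  35  33  38  36
   42  36  36  46  38  39  41  38  40]
 [ 34  31  39  34  38  39  37  35  36  34  35  34  37  39  38  41  37  37
   35  31  50  72  72  80  93  98  91  71  68  60  41  29  34  34  42  41
   34  37  40  41  35  40  39  41  41]
 [ 40  36  38  38  36  37  40  36  37  36  40  33  35  30  36  36  35  31
   37  42  57  67  71  86  96  94  82  71  71  53  41  38  33  41  41  42
   40  40  39  39  43  40  39  41  41]
 [ 41  36  37  30  39  35  37  29  36  31  33  37  32  38  33  38  35  33
   35  36  40  42  67  94  96  91  71  51  42  39  34  37  29  34  28  28
   30  36  39  38  38  36  37  43  35]
 [ 33  28  34  26  32  27  33  31  18  23  25  25  28  17  29  20  28  21
   23  20  26  42  67  90 100  87  55  31  29
[... 677 characters left out ...]
2  94  56  31  28  24  25
   24  25  40  66  93  97  90  50  26  23  27  23  29  21  31  27  32  29
   28  28  24  28  25  30  34  31  34]
 [ 27  31  23  26  25  29  26  35  63  81  84  85  94 108 110  90  70  63
   50  48  51  82  93  91  77  43  35  30  26  28  26  25  24  24  19  32
   26  24  27  25  28  31  34  25  35]
 [ 26  29  33  28  30  26  28  51  83  92  93  96  98 111 112 113 110 108
  111 103  85  93  95  90  70  52  66  78  83  73  71  69  66  58  57  51
   54  45  45  39  39  34  28  32  32]
 [ 26  30  26  28  26  22  28  47  78  86  85  82  84  83  87  92  92  94
   97  94  96  96  96  93  72  73  86  96 110 108 110 107 109 110 111 110
  109 109 105 105  99  97  94  92  99]]
```

Call:
{"api": "drive_tool", "payload": {
  "linear": [
    [0.5,0,5],
    [0,0,6],
    [0,0,5],
    [0,0,0],
    [0,0,0]
  ],
  "rot": [
    [0,0,0],
    [0,0,0],
    [0,0,0],
    [0,0,0],
    [0,0,0]
  ],
  "hand": [4,4,4,4,4]
}}

```text
t: 20.3
tcp_pos: [0.4523, 0.1651, 0.323]
tool_rot: [0.995, -0.099, -0.001, 0.001]
force: [0.0, -0.1, -4.1]
finger_gap: 0.085
```

```bash
python3 - <<'E'
from h import *
snap('wrist');need(.453,.166,.3125,-101.2)
E
```

```text
t 20.35 tcp [0.4522 0.165  0.3229] yang -101.31 F [-0.797  -0.1621 -3.4891] gap 0.085 zax [-0.0023 -0.0019 -1.    ]
need lin mm [ 0.6398 -1.1191 10.4258] rot deg [0.1331 0.1062] z -0.113804548413043
```

Hanger is at about 0.228. Feel downward in small steps.

Call:
{"api": "drive_tool", "payload": {
  "linear": [
    [0,-1,1],
    [0,0,1.2],
    [0,0,1.2],
    [0,0,0]
  ],
  "rot": [
    [0.1,0.1,-0.1],
    [0,0,0],
    [0,0,0],
    [0,0,0]
  ],
  "hand": [4,4,4,4]
}}

```text
t: 20.68
tcp_pos: [0.4527, 0.166, 0.3195]
tool_rot: [0.995, -0.098, 0.0, 0.0]
force: [0.1, 1.2, -4.1]
finger_gap: 0.089
```

```bash
python3 - <<'E'
from h import *
snap('wrist');need(.453,.166,.3125,-101.2);st();snap('wrist');st()
E
```

```text
t 20.73 tcp [0.4528 0.166  0.3196] yang -101.23 F [ 0.0334  0.068  -3.7066] gap 0.081 zax [ 0.0009 -0.0002 -1.    ]
need lin mm [ 0.2228 -0.0199  7.0658] rot deg [ 0.0012 -0.0552] z -0.029200138867281566
t 20.73 tcp [0.4528 0.166  0.3196] yang -101.23 F [ 0.0334  0.068  -3.7066] gap 0.081 zax [ 0.0009 -0.0002 -1.    ]
t 20.78 tcp [0.4528 0.166  0.3196] yang -101.23 F [ 0.2908  0.3311 -2.7139] gap 0.084 zax [ 0.0011 -0.0002 -1.    ]
```

Call:
{"api": "drive_tool", "payload": {
  "linear": [
    [0,0,1],
    [0,0,1],
    [0,0,0]
  ],
  "rot": [
    [0,0,0],
    [0,0,0],
    [0,0,0]
  ],
  "hand": [4,4,4]
}}

```text
t: 21.03
tcp_pos: [0.453, 0.1661, 0.3178]
tool_rot: [0.995, -0.098, 0.001, -0.0]
force: [0.2, -0.6, -3.8]
finger_gap: 0.081
```

```bash
python3 - <<'E'
from h import *
snap('wrist');need(.453,.166,.3125,-101.2);snap('wrist');st()
E
```

```text
t 21.08 tcp [0.453  0.1661 0.3179] yang -101.22 F [-0.0559  0.2837 -3.4775] gap 0.082 zax [ 0.002  -0.0001 -1.    ]
need lin mm [0.0272 0.1054 5.3508] rot deg [-0.0179 -0.1141] z -0.02352453996391546
t 21.13 tcp [0.453  0.1661 0.3179] yang -101.22 F [-0.6097  0.5527 -3.6734] gap 0.085 zax [ 0.002  -0.0001 -1.    ]
```

Call:
{"api": "drive_tool", "payload": {
  "linear": [
    [0,0,1],
    [0,0,1],
    [0,0,1],
    [0,0,0]
  ],
  "rot": [
    [0,0,0],
    [0,0,0],
    [0,0,0],
    [0,0,0]
  ],
  "hand": [4,4,4,4]
}}

```text
t: 21.47
tcp_pos: [0.4531, 0.1661, 0.3147]
tool_rot: [0.995, -0.098, 0.001, -0.0]
force: [0.5, -0.1, -3.3]
finger_gap: 0.083
```

```bash
python3 - <<'E'
from h import *
snap('wrist');need(.453,.166,.3125,-101.2);snap('wrist');st()
E
```

```text
t 21.52 tcp [0.4531 0.1661 0.3148] yang -101.22 F [ 0.2406 -0.7309 -3.4877] gap 0.085 zax [ 0.0024 -0.0001 -1.    ]
need lin mm [-0.1053  0.1199  2.2505] rot deg [-0.0226 -0.1386] z -0.01988777621909321
t 21.57 tcp [0.4532 0.1661 0.3149] yang -101.22 F [-0.0232 -0.4571 -2.2991] gap 0.082 zax [ 0.0027 -0.     -1.    ]
```

Already below the arm's top face with no contact, so the handle is entering the notch. Continue to the floor.

Call:
{"api": "drive_tool", "payload": {
  "linear": [
    [0,0,1],
    [0,0,1],
    [0,0,0.8],
    [0,0,0]
  ],
  "rot": [
    [0,0,0],
    [0,0,0],
    [0,0,0],
    [0,0,0]
  ],
  "hand": [4,4,4,4]
}}

```text
t: 21.9
tcp_pos: [0.4535, 0.1661, 0.3122]
tool_rot: [0.995, -0.098, 0.002, -0.0]
force: [0.6, 0.5, -1.6]
finger_gap: 0.084
```

```bash
python3 - <<'E'
from h import *
snap('wrist');need(.453,.166,.3125,-101.2);snap('wrist');st()
E
```

```text
t 21.95 tcp [0.4534 0.1661 0.3122] yang -101.22 F [-0.4802 -0.3215 -2.762 ] gap 0.086 zax [ 0.0035 -0.     -1.    ]
need lin mm [-0.4118  0.2036 -0.3269] rot deg [-0.0394 -0.1991] z -0.01938546856092671
t 22.0 tcp [0.4534 0.1661 0.3122] yang -101.22 F [-0.4354 -0.4646 -2.4309] gap 0.088 zax [ 0.0034  0.     -1.    ]
```

Force is starting to lighten. A few more small steps until the hook bears the weight.

Call:
{"api": "drive_tool", "payload": {
  "linear": [
    [0,0,0.8],
    [0,0,0.8],
    [0,0,0]
  ],
  "rot": [
    [0,0,0],
    [0,0,0],
    [0,0,0]
  ],
  "hand": [4,4,4]
}}

```text
t: 22.25
tcp_pos: [0.4538, 0.1661, 0.3121]
tool_rot: [0.995, -0.098, 0.003, -0.0]
force: [-1.7, 0.1, -1.9]
finger_gap: 0.082
```

```bash
python3 - <<'E'
from h import *
for i in range(3): snap('wrist');st()
E
```

```text
t 22.3 tcp [0.4537 0.1661 0.312 ] yang -101.2 F [-1.6692 -0.7953  0.46  ] gap 0.085 zax [ 0.0053 -0.0002 -1.    ]
t 22.35 tcp [0.4538 0.1661 0.3119] yang -101.21 F [-1.3497 -0.099   1.763 ] gap 0.086 zax [ 0.0053 -0.0001 -1.    ]
t 22.4 tcp [0.4538 0.1661 0.3119] yang -101.21 F [-1.3269 -0.2185  1.3535] gap 0.085 zax [ 0.0054 -0.0001 -1.    ]
```

Seated: the hanger is at about 0.2175 (notch floor 0.218) and the hook bears about 4.5 N. Open the fingers gradually.

Call:
{"api": "drive_tool", "payload": {
  "linear": [
    [0,0,0],
    [0,0,0],
    [0,0,0],
    [0,0,0],
    [0,0,0],
    [0,0,0],
    [0,0,0],
    [0,0,0],
    [0,0,0],
    [0,0,0],
    [0,0,0],
    [0,0,0]
  ],
  "rot": [
    [0,0,0],
    [0,0,0],
    [0,0,0],
    [0,0,0],
    [0,0,0],
    [0,0,0],
    [0,0,0],
    [0,0,0],
    [0,0,0],
    [0,0,0],
    [0,0,0],
    [0,0,0]
  ],
  "hand": [4,4,8,9,10,12,14,18,24,30,30,30],
  "force": 20
}}

```text
t: 23.4
tcp_pos: [0.4554, 0.1664, 0.3118]
tool_rot: [0.995, -0.098, 0.005, -0.001]
force: [-0.2, 0.2, 0.1]
finger_gap: 0.345
```

```bash
python3 - <<'E'
from h import *
c=cam('wrist');st();im=snap('wrist','e1.png');im2=snap('scene','e2.png');st()
s=cv2.imread('pics/e2.png')[90:200,345:465]
cv2.imwrite('pics/m2.png',np.hstack([cv2.resize(cv2.imread('pics/e1.png'),(400,250)),cv2.resize(s,(400,367),interpolation=2)[:250]]) if 0 else np.hstack([cv2.resize(cv2.imread('pics/e1.png')[:,120:520],(400,400)),cv2.resize(s,(400,400),interpolation=2)]))
E
```

```text
t 23.4 tcp [0.4554 0.1664 0.3118] yang -101.22 F [-0.231   0.2253  0.1381] gap 0.345 zax [ 0.0093  0.0009 -1.    ]
t 23.5 tcp [0.4554 0.1664 0.3118] yang -101.22 F [-0.5892 -0.6282 -0.2891] gap 0.352 zax [ 0.0092  0.0009 -1.    ]
```

View pics/m2.png

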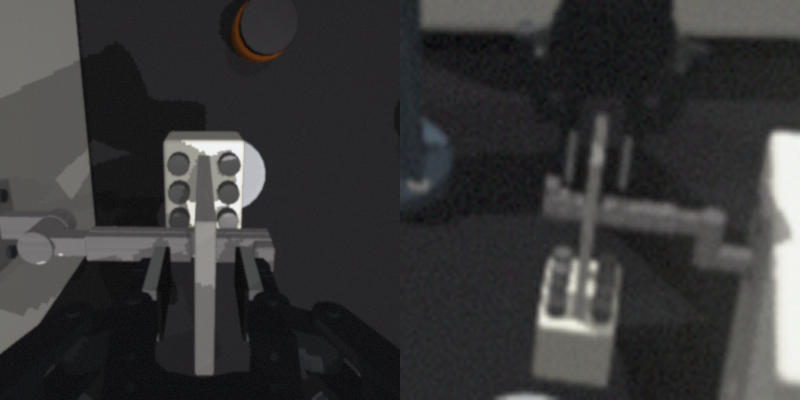

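The caddy hangs upright on the arm, with the fingers open and clear on both sides of the plate (wrist crop (205,290), scene crop (597,200)). Retreat straight up.

Call:
{"api": "drive_tool", "payload": {
  "linear": [
    [0,0,-4],
    [0,0,-8],
    [0,0,-15],
    [0,0,-20],
    [0,0,-20],
    [0,0,-20],
    [0,0,-10],
    [0,0,0],
    [0,0,0],
    [0,0,0],
    [0,0,0],
    [0,0,0],
    [0,0,0]
  ],
  "rot": [
    [0,0,0],
    [0,0,0],
    [0,0,0],
    [0,0,0],
    [0,0,0],
    [0,0,0],
    [0,0,0],
    [0,0,0],
    [0,0,0],
    [0,0,0],
    [0,0,0],
    [0,0,0],
    [0,0,0]
  ],
  "hand": [30,30,30,30,30,30,30,30,30,30,30,30,30]
}}

```text
t: 24.58
tcp_pos: [0.4527, 0.1661, 0.4155]
tool_rot: [0.995, -0.098, 0.003, -0.001]
force: [0.3, -0.3, -0.1]
finger_gap: 0.357
```

```bash
python3 - <<'E'
from h import *
snap('wrist');st();c=cam('wrist');a=snap('wrist','f1.png')
for l,z in(('hook_hinge',.225),('hook_top',.225),('hanger',.218),('caddy',.106)):
    for d in cams.spot_point(l,'wrist')[:1]: print(l,d['score'],d['at'],atz('wrist',d['at'],z,c))
b=snap('scene','f2.png');e=cv2.imread('pics/e2.png',0);f=cv2.imread('pics/f2.png',0)
for l in('hanger','hook_top','jar','dish'): print(l,[(round(d['score'],2),np.round(d['at'],1).tolist()) for d in cams.spot_point(l,'scene')[:4]])
print('pred hanger',proj('scene',[.4537,.166,.2175]),'shift of caddy block e2->f2',cv2.phaseCorrelate(e[160:205,375:420].astype(np.float32),f[160:205,375:420].astype(np.float32)))
snap('scene','f3.png');g=cv2.imread('pics/f3.png',0)
print('still',cv2.phaseCorrelate(g[110:205,375:420].astype(np.float32),f[110:205,375:420].astype(np.float32)))
for q in(128,134,140,146,152): print(q,g[q,395:412].tolist())
E
```

```text
t 24.63 tcp [0.4527 0.1661 0.4154] yang -101.22 F [ 0.2562  0.0843 -0.3525] gap 0.349 zax [ 0.0061  0.0005 -1.    ]
hook_hinge 0.87 [215.8, 186.8] [0.4677 0.2496 0.225 ]
hook_top 0.76 [273.9, 185.4] [0.4598 0.2036 0.225 ]
hanger 0.78 [322.6, 184.7] [0.4508 0.1658 0.218 ]
hanger [(0.95, [181.0, 199.3]), (0.72, [396.6, 186.6]), (0.67, [399.4, 143.9]), (0.62, [288.7, 263.1])]
hook_top [(0.57, [416.4, 147.1])]
jar [(0.72, [366.0, 244.3])]
dish [(0.62, [379.6, 213.4])]
pred hanger [401.9098 147.28  ] shift of caddy block e2->f2 ((0.5933237959058921, 0.44382077759286176), 0.9361361226917785)
still ((0.4858569398294996, 0.025490368677424158), 1.0073328013773317)
128 [36, 40, 34, 40, 36, 34, 47, 83, 133, 162, 175, 142, 78, 44, 37, 38, 36]
134 [26, 15, 23, 28, 23, 35, 97, 174, 216, 213, 162, 83, 32, 24, 24, 26, 18]
140 [24, 18, 23, 25, 26, 39, 74, 92, 97, 90, 54, 29, 23, 25, 28, 29, 21]
146 [105, 115, 122, 133, 131, 106, 98, 98, 97, 77, 82, 105, 123, 144, 143, 137, 118]
152 [45, 41, 38, 45, 65, 91, 102, 93, 70, 47, 46, 48, 48, 56, 56, 58, 56]
```

Call:
{"api": "drive_tool", "payload": {
  "linear": [
    [0,0,0],
    [0,0,0],
    [0,0,0],
    [0,0,0],
    [0,0,0],
    [0,0,0],
    [0,0,0],
    [0,0,0],
    [0,0,0],
    [0,0,0],
    [0,0,0],
    [0,0,0],
    [0,0,0],
    [0,0,0],
    [0,0,0],
    [0,0,0],
    [0,0,0],
    [0,0,0],
    [0,0,0],
    [0,0,0]
  ],
  "rot": [
    [0,0,0],
    [0,0,0],
    [0,0,0],
    [0,0,0],
    [0,0,0],
    [0,0,0],
    [0,0,0],
    [0,0,0],
    [0,0,0],
    [0,0,0],
    [0,0,0],
    [0,0,0],
    [0,0,0],
    [0,0,0],
    [0,0,0],
    [0,0,0],
    [0,0,0],
    [0,0,0],
    [0,0,0],
    [0,0,0]
  ],
  "hand": [30,30,30,30,30,30,30,30,30,30,30,30,30,30,30,30,30,30,30,30]
}}

```text
t: 26.85
tcp_pos: [0.4531, 0.1662, 0.4165]
tool_rot: [0.995, -0.098, 0.004, -0.001]
force: [0.8, -0.2, -0.2]
finger_gap: 0.356
```

```bash
python3 - <<'E'
from h import *
L=[cv2.cvtColor(snap('scene'),cv2.COLOR_RGB2GRAY) for i in range(6)]
ref=cv2.imread('pics/f3.png',0)
t=ref[155:205,380:415]
for g in L:
    m=cv2.matchTemplate(g[145:215,370:425],t,cv2.TM_CCOEFF_NORMED);print(cv2.minMaxLoc(m)[1::2], cv2.absdiff(g,ref)[110:205,375:420].mean(),cv2.absdiff(g,ref)[350:400,100:300].mean())
E
```

```text
(0.998110830783844, (10, 10)) 2.688421052631579 2.8647
(0.9979968667030334, (10, 10)) 2.7576608187134504 2.8599
(0.997972846031189, (10, 10)) 2.709707602339181 2.8649
(0.997952401638031, (10, 10)) 2.7314619883040936 2.8297
(0.9981341361999512, (10, 10)) 2.635087719298246 2.8847
(0.9981855154037476, (10, 10)) 2.614502923976608 2.8514
```

The caddy is still: the frame differences match plain image noise. Hand in.

```bash
python3 -c "
from station import order
print(order.sign_off())"
```

```text
the job is handed in; nothing more can be done
None
```

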